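# Open the tray, pile finish samples flush in the tray and bar it shut

### The job

Swing the retaining bar of the aluminium tray up and back until it rests open. Then gather every finish sample plate lying on the desk into one flat pile in the tray, lengthwise, and tap the pile until all its edges sit flush against both the back and the side fence. Finally swing the bar back over until it lies down in its catch, let go, and leave the stapler, mug, pen cup and paperweight where they are.

Things in the scene. Friction and masses are not known exactly. Their poses are not given: they have to be found in the camera images.
- plate0_center (a point): A finish sample plate (one of up to six alike in size, compact laminate in stone, plaster or plain pale and grey looks), 100 x 60 x 6 mm, about 55 g, lying flat on the desk. The point is the plate's centre (3 mm above its underside); its x axis runs along the 100 mm side, y along the 60 mm side, z up. None if this plate is absent today.
- plate1_center (a point): A finish sample plate (one of up to six alike in size, compact laminate in stone, plaster or plain pale and grey looks), 100 x 60 x 6 mm, about 55 g, lying flat on the desk. The point is the plate's centre (3 mm above its underside); its x axis runs along the 100 mm side, y along the 60 mm side, z up. None if this plate is absent today.
- plate2_center (a point): A finish sample plate (one of up to six alike in size, compact laminate in stone, plaster or plain pale and grey looks), 100 x 60 x 6 mm, about 55 g, lying flat on the desk. The point is the plate's centre (3 mm above its underside); its x axis runs along the 100 mm side, y along the 60 mm side, z up. None if this plate is absent today.
- plate3_center (a point): A finish sample plate (one of up to six alike in size, compact laminate in stone, plaster or plain pale and grey looks), 100 x 60 x 6 mm, about 55 g, lying flat on the desk. The point is the plate's centre (3 mm above its underside); its x axis runs along the 100 mm side, y along the 60 mm side, z up. None if this plate is absent today.
- plate4_center (a point): A finish sample plate (one of up to six alike in size, compact laminate in stone, plaster or plain pale and grey looks), 100 x 60 x 6 mm, about 55 g, lying flat on the desk. The point is the plate's centre (3 mm above its underside); its x axis runs along the 100 mm side, y along the 60 mm side, z up. None if this plate is absent today.
- plate5_center (a point): A finish sample plate (one of up to six alike in size, compact laminate in stone, plaster or plain pale and grey looks), 100 x 60 x 6 mm, about 55 g, lying flat on the desk. The point is the plate's centre (3 mm above its underside); its x axis runs along the 100 mm side, y along the 60 mm side, z up. None if this plate is absent today.
- tray: Aluminium sample tray, fixed. Origin on the desk surface below the centre of the pile's home place; x points to the back fence, y to the side fence, z up. Floor plate 8 mm thick, x -85 to +70 mm, y -130 to +65 mm; open towards -x and -y. A plate flush in the corner has its 100 mm side along x and its centre at x = 0, y = 0.
- back_fence (a point): Middle of the back fence's inner face at half height: tray (50, -16, 28) mm. The face looks to the tray's -x, spans y -70 to +38 mm and rises to 48 mm above the desk (40 above the tray floor); 8 mm thick.
- side_fence (a point): Middle of the side fence's inner face at half height: tray (4, 30, 28) mm. The face looks to the tray's -y, spans x -50 to +58 mm and rises to 48 mm above the desk; 8 mm thick.
- catch (a point): Seat of the steel fork catch that takes the bar: tray (-60, -95, 26) mm. The fork measures 28 mm along x, 16 mm along y and is 42 mm high.
- bar_hinge (a point): Hinge axis of the retaining bar (parallel to the tray's x), between two lugs 42 mm high: tray (-60, 55, 26) mm. The bar swings in the upright plane x = -60 mm of the tray; closed, it crosses the open front 4 mm before the flush pile.
- tray_home (a point): Centre of the pile's home place on top of the tray floor, 8 mm above the desk; axes as the tray's.
- bar (a joint): Angle of the retaining bar: 0 = down, level, resting in the fork catch; 1.57 = upright; 1.9 = leaning back outwards on its stop (open). It starts closed. The hinge is damped: the bar falls open onto its stop beyond upright, and once pushed over upright falls slowly shut by its own weight (120 g) unless a plate is in its way.
- bar_end (a point): Centre of the rubber grip (16 x 30 x 16 mm) at the free end of the retaining bar, 183 mm from the hinge; the bar itself is 12 mm thick (along the tray's x), 14 mm high. Closed, it points along the tray's -y, with the grip at tray (-60, -128, 26) mm, just beyond the fork; its sides (facing the tray's x and -x) can be pinched from above.
- stapler: Grey plastic stapler, 130 x 36 mm, 50 mm high, loose; leave it alone. Origin at the centre of its underside, x along its length.
- mug: White ceramic mug, 80 mm across, 90 mm high, handle at its +y; leave it alone. Origin at the centre of its underside.
- pen_cup: Steel pen cup, 76 mm across, 100 mm high; leave it alone. Origin at the centre of its underside.
- paperweight: Glass paperweight cube, 55 mm; leave it alone. Origin at the centre of its underside.
There are look-alikes about, which are no part of the job. What is shaped like the part that bears plate3_center but orange or purple is not meant.

How it is judged:
By the outcome, as a careful person would: the job done as asked, in the order asked, and still so for the second after the job is handed in, with the robot touching nothing.
Of plate0, plate1, plate2, plate3, plate4, plate5 only 4 to 6 are there at a start; the rules pass over those that are not, and their reading is None.
At some moment in a run one of plate0, plate1, plate2, plate3, plate4, plate5 may be knocked a few centimetres aside while the robot is not near it.
Once in a run the grip may slacken for a moment while it holds something.
It also fails if it takes over 210 s, if anything falls off the work surface, if the arm or the gripper's body presses on something with over 40 N, if the wrist force passes 120 N, or if a joint passes its speed limit or range.

### The arm

A 6-joint arm with a two-finger parallel gripper is mounted at the origin on the work surface. World frame = base frame: x ahead of the robot, y to its left, z up, the work surface at z = 0. Lengths are in mm, angles in rad, forces in N, time in s.
With the tool pointing down it reaches from about 275 to 775 mm from the base axis. Payload 14.6 kg.
Tool frame: the origin (TCP) lies at the very end of the fingers, on their centre line; the grasp point (between the pads) lies 19 mm behind it; z points along the fingers, x is the direction in which the jaws open and shut, and the axes are right-handed (so a half turn about z gives the same grasp; the last joint's range is limited). The gripper opens to 85 mm and grips with 20 to 120 N. Pads are 22 mm wide; open, the fingers measure 114 mm over their backs; the gripper's body (76 mm by 85 mm) begins 54 mm behind the grasp point. The pads swing forward as they close: fully open they stand 13 mm farther back than shut.
Start: joints at [0.967, 0.263, -0.048, 1.259, 0, 1.415], TCP at [227.794, 473.01, 231.278] pointing down, gripper open.
Joint ranges: [-2.65, 2.65], [-0.89, 1.7], [-1.18, 1.37], [-2.13, 2.11], [-1.35, 1.29], [-3.14, 3.14]. Speed limits (rad/s): [1.89, 1.89, 2.57, 2.79, 3.14, 3.14].

### API

Orientations are given as a rotation vector (axis times angle).
In Python, from station import ctrl gives the robot as it stands. The module is installed in compiled form; this text tells all that it offers.
- The arm moves only by the tool servo_tool, never from a script. Its argument "series" is a list of rows, each an object of numbers: "fingers": the closure, from -1 (fully open) to 1 (shut), so that 0 is half open; "x", "y", "z": the shift along the tool's x, y, z in cm; "turn": the turn about the tool's z in rad. In form: [{"fingers": .., "x": .., "y": .., "z": .., "turn": ..}, ...]. A call has 1 to 10 rows; each row is the pose to reach, as a shift and turn from the pose commanded when the call began, along the tool's axes at that moment; what a row does not reach only later rows make up. A row lasts 1/10 s, in which the tool goes at most 50 mm and 8.59 degrees, less where a joint would pass 70% of its speed; a pose out of reach is approached as far as the arm can. A call with a gripper value outside its range is refused whole. The fingers move at their own pace and stop on an object; the grip force is fixed at half the most. Time passes only in rows, so rows that repeat a pose let the fingers close. It gives the time, the measured TCP pose, the force and the opening at its end, in the units of the state.
- ctrl.get_obs(): the state, without advancing time (a new reading comes with each control period).
- ctrl.snapshot(name): name is "side" or "top"; returns (picture, depth): 384x512x3 uint8, blue, green, red; 384x512 float32, mm along the optical axis (not along the pixel's ray), 0 where there is no reading.
- ctrl.camera_info(name): a dict with "mtx" (3x3 intrinsics, pixels), "k1" (the pictures are not rectified: a ray, as slopes to the right and down, at radius r is drawn at 1 + k1 r^2 times it, then the intrinsics apply), "view" (4x4, takes a point from world to camera coordinates). Camera axes: x right, y up, looking along -z (the intrinsics and any distortion apply to the point x, -y, -z); pixel columns grow to the right and rows downward; lengths in mm; the calibration is good to about 2 mm. A picture is of the moment at which its call begins. camera_info takes no time and is no camera call.
- ctrl.job_done(): hands the job in, once; it reports no verdict.
The state is a dict: "time_s": time; "joints": joint angles; "qd": joint speeds; "effort": joint torques, N m; "tool_pos": TCP position; "orientation": TCP orientation; "wrist_force": force on the tool from outside, world axes, zero at the start; "moment": the same for the moment, N m; "gripper_width": opening from 0.0 (shut) to 1.0 (fully open).
Only numpy, scipy, OpenCV 4.12 (cv2) and the standard library are available. Lean on these libraries where they do the work, as an engineer would, in place of code of your own. Each camera call takes 0.05 s, during which the arm holds its last target.

## Working session

There is one attempt and no reset: what is moved stays moved. The work goes in short steps, Python scripts to look and compute and a tool call to move; the robot and the scene stay as the last step left them, time stands still between calls to the robot, and variables do not carry over. Pictures are saved under pics/ and viewed, and the job is handed in when it is done.

Besides the shell and the picture viewer there is one more tool, called in YAML: its name, and indented under it one key for each argument. servo_tool: Moves the arm, as the interface text tells. Its arguments: {"type":"object","properties":{"series":{"type":"array"}},"required":["series"]}

```bash
mkdir -p pics; ls; python3 - <<'E'
from station import ctrl
import cv2,numpy as np
print(ctrl.get_obs())
for n in ("side","top"):
    p,d=ctrl.snapshot(n); cv2.imwrite(f"pics/{n}0.png",cv2.resize(p,None,fx=1.5,fy=1.5)); np.savez(f"{n}0.npz",p=p,d=d)
    print(ctrl.camera_info(n))
E
```

```text
pics
{'time_s': 0.0, 'joints': array([ 9.66713107e-01,  2.63567451e-01, -4.89191805e-02,  1.25942860e+00,
       -3.12695133e-05,  1.41547291e+00]), 'qd': array([ 0.00070284, -0.00011581,  0.00028479, -0.00077248,  0.00047441,
       -0.00103071]), 'effort': array([ 9.18176484e-04, -6.37621737e+01,  3.84565830e+01,  1.36014819e-02,
        4.50088146e-05,  8.34921252e-05]), 'tool_pos': array([227.63528085, 472.77553814, 230.80854425]), 'orientation': array([ 2.65963123e+00,  1.67122971e+00, -1.59527835e-03]), 'wrist_force': array([-0.56399553, -0.37205628, -0.29445356]), 'moment': array([ 0.02716466, -0.00397242, -0.03509103]), 'gripper_width': 1.00113630193093}
{'mtx': array([[461.35070877,   0.        , 255.13915123],
       [  0.        , 461.35070877, 194.39788209],
       [  0.        ,   0.        ,   1.        ]]), 'k1': 0.019244665050812994, 'view': array([[-9.75361509e-01, -2.19574442e-01, -2.13773297e-02,
         5.38875043e+02],
       [ 1.32583317e-01, -6.60861040e-01,  7.38704507e-01,
        -1.01129757e+02],
       [-1.76328075e-01,  7.17669666e-01,  6.73690330e-01,
        -1.65861115e+03],
       [ 0.00000000e+00,  0.00000000e+00,  0.00000000e+00,
         1.00000000e+00]])}
{'mtx': array([[356.94000922,   0.        , 259.4454877 ],
       [  0.        , 356.94000922, 188.71766593],
       [  0.        ,   0.        ,   1.        ]]), 'k1': -0.09435211680111966, 'view': array([[-1.05784874e-02, -9.99943441e-01, -1.09975005e-03,
         3.12641849e+01],
       [ 9.84155204e-01, -1.06061199e-02,  1.76991654e-01,
        -5.47463152e+02],
       [-1.76993308e-01,  7.89979241e-04,  9.84211738e-01,
        -1.02881400e+03],
       [ 0.00000000e+00,  0.00000000e+00,  0.00000000e+00,
         1.00000000e+00]])}
```

View pics/side0.png

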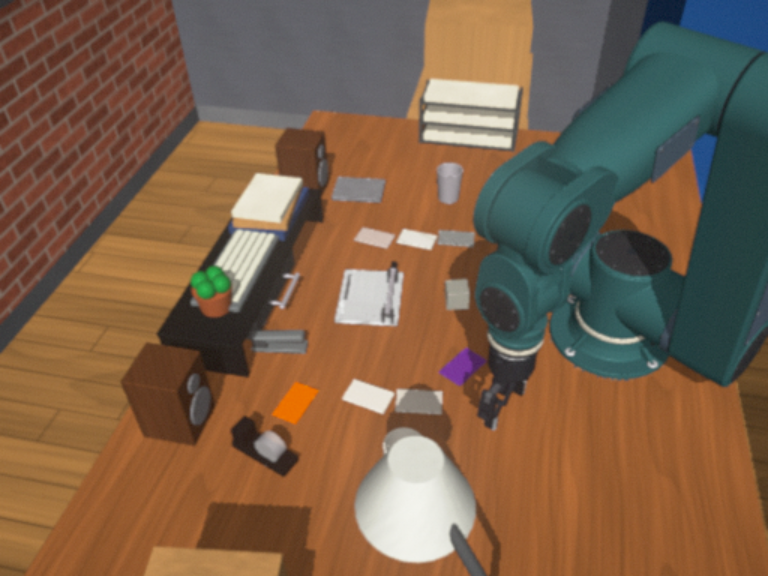

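View pics/top0.png

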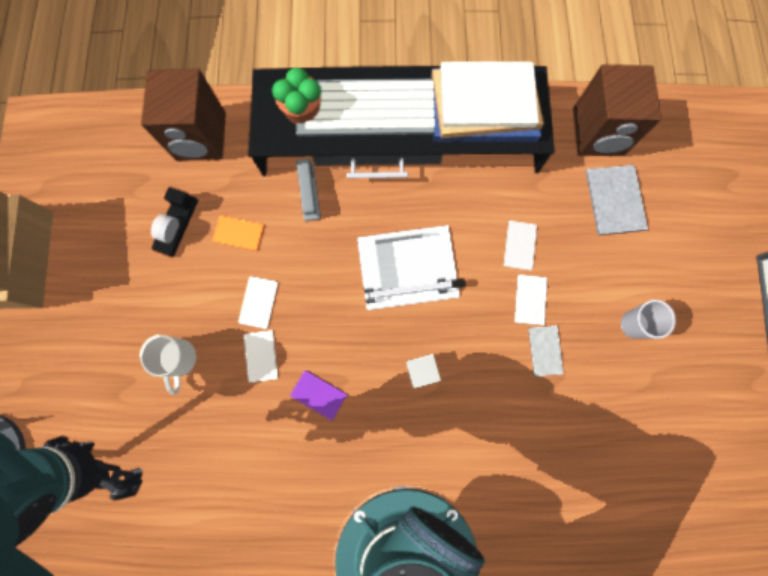

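The top view (1.5x) shows these candidates:
- White or grey plates at (258,302), (261,356), (520,245), (531,300) and (546,350).
- A larger grey slab at (617,199), which looks too big.
- Orange (238,232) and purple (319,395) decoys.
- The paperweight at (423,370).

Next I'll measure them.

```bash
cat > h.py <<'E'
import numpy as np,cv2
from station import ctrl
def rays(name,uv):
    c=ctrl.camera_info(name);uv=np.atleast_2d(np.asarray(uv,float))
    K=c['mtx'];n=(uv-[K[0,2],K[1,2]])/[K[0,0],K[1,1]]
    s=n.copy()
    for _ in range(20): s=n/(1+c['k1']*(s**2).sum(1,keepdims=True))
    V=c['view'];R=V[:3,:3]
    d=np.c_[s[:,0],-s[:,1],-np.ones(len(s))]@R
    return -R.T@V[:3,3],d
def onplane(name,uv,z):
    o,d=rays(name,uv);return o+d*((z-o[2])/d[:,2:3])
def proj(name,P):
    c=ctrl.camera_info(name);P=np.atleast_2d(P);V=c['view'];q=P@V[:3,:3].T+V[:3,3]
    s=np.c_[q[:,0]/-q[:,2],-q[:,1]/-q[:,2]];s=s*(1+c['k1']*(s**2).sum(1,keepdims=True))
    return s*[c['mtx'][0,0],c['mtx'][1,1]]+[c['mtx'][0,2],c['mtx'][1,2]]
def snap(n,tag):
    p,d=ctrl.snapshot(n);np.savez(f"{n}{tag}.npz",p=p,d=d);return p,d
def load(n,tag):
    f=np.load(f"{n}{tag}.npz");return f['p'],f['d']
def cloud(name,d):
    c=ctrl.camera_info(name);v,u=np.mgrid[:384,:512]
    o,r=rays(name,np.c_[u.ravel(),v.ravel()]);
    P=o+r*d.reshape(-1,1);return P.reshape(384,512,3)
def crop(p,x0,y0,x1,y1,f,fn): cv2.imwrite(fn,cv2.resize(p[y0:y1,x0:x1],None,fx=f,fy=f,interpolation=cv2.INTER_CUBIC))
E
python3 - <<'E'
from h import *
p,d=load('top','0')
P=cloud('top',d)
crop(p,140,90,440,290,2.6,'pics/topc.png')
hsv=cv2.cvtColor(p,cv2.COLOR_BGR2HSV)
m=((hsv[...,1]<70)&(hsv[...,2]>90)).astype(np.uint8)
n,l,st,ce=cv2.connectedComponentsWithStats(m)
for i in range(1,n):
    if st[i,4]>150 and st[i,1]>100:
        c=max(cv2.findContours((l==i).astype(np.uint8),0,2)[0],key=cv2.contourArea).reshape(-1,2)
        w=onplane('top',c,6)[:,:2].astype(np.float32)
        zz=P[l==i][:,2]
        print(ce[i].round(),st[i,4],'z',np.percentile(zz,[10,50,90]).round(1),[np.round(t,1) for t in cv2.minAreaRect(w)], p[l==i].mean(0).round())
E
```

```text
[251. 115.] 211 z [ 1.  49.7 54.2] [array([812.1,  50.8]), array([ 45. , 131.1]), np.float64(1.2)] [202. 203. 213.]
[205. 127.] 399 z [11.4 47.  52.7] [array([765.9, 201.2]), array([141.6,  35.7]), np.float64(8.7)] [148. 149. 146.]
[411. 133.] 1473 z [12.  15.  17.8] [array([ 738.7, -475.6]), array([152.1, 115.2]), np.float64(5.5)] [197. 194. 193.]
[109. 152.] 259 z [36.7 61.7 69.8] [array([684.1, 516.5]), array([56. , 58.4]), np.float64(70.2)] [174. 175. 179.]
[347. 163.] 605 z [3.2 6.6 9.7] [array([ 635.8, -254.5]), array([ 63. , 102.6]), np.float64(80.3)] [240. 244. 250.]
[272. 178.] 3035 z [ 5.9  9.3 35.6] [array([590.8, -13.9]), array([158.1, 197.5]), np.float64(7.3)] [236. 237. 237.]
[509. 190.] 180 z [ 6.9 10.1 17.2] [array([ 531. , -794.5]), array([ 22.3, 148.9]), np.float64(82.0)] [135. 140. 140.]
[354. 200.] 643 z [3.9 6.9 9.6] [array([ 517.9, -270.5]), array([ 63.7, 102.2]), np.float64(83.2)] [248. 251. 252.]
[172. 201.] 643 z [2.3 5.8 8.5] [array([518.9, 301.5]), array([ 63.6, 102. ]), np.float64(77.9)] [250. 252. 253.]
[433. 214.] 747 z [  7.   62.8 100.4] [array([ 473.1
[... 187 characters left out ...]
73. 237.] 654 z [2.3 5.8 8.5] [array([406.7, 293.5]), array([101. ,  62.6]), np.float64(7.1)] [201. 210. 215.]
[112. 239.] 931 z [ 3.9 42.8 88.2] [array([404.9, 487.4]), array([122.6, 101.5]), np.float64(49.9)] [163. 172. 177.]
[282. 247.] 361 z [52.5 55.6 58.3] [array([373.5, -40.9]), array([56.7, 59.1]), np.float64(14.5)] [221. 230. 233.]
[ 43. 315.] 152 z [430.4 434.1 436.8] [array([162.8, 711.8]), array([132.7,  58.9]), np.float64(20.8)] [117. 126. 129.]
[293. 364.] 280 z [204.7 229.7 236.3] [array([ 31.8, -64.6]), array([162.9,  21.2]), np.float64(52.0)] [128. 112.  95.]
[248. 364.] 151 z [ 40.5  70.8 112.4] [array([28.9, 62.6]), array([ 26.1, 117.2]), np.float64(53.6)] [171. 181. 171.]
```

View pics/topc.png

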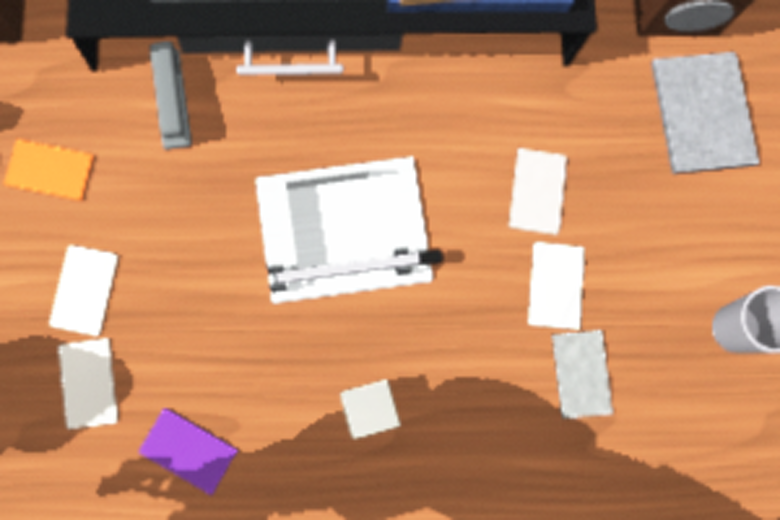

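```bash
python3 - <<'E'
from h import *
p,d=load('top','0'); crop(p,230,145,320,212,8,'pics/tt.png')
p,d=load('side','0'); crop(p,215,170,285,225,10,'pics/ts.png')
E
```

```text
(no output)
```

View pics/tt.png

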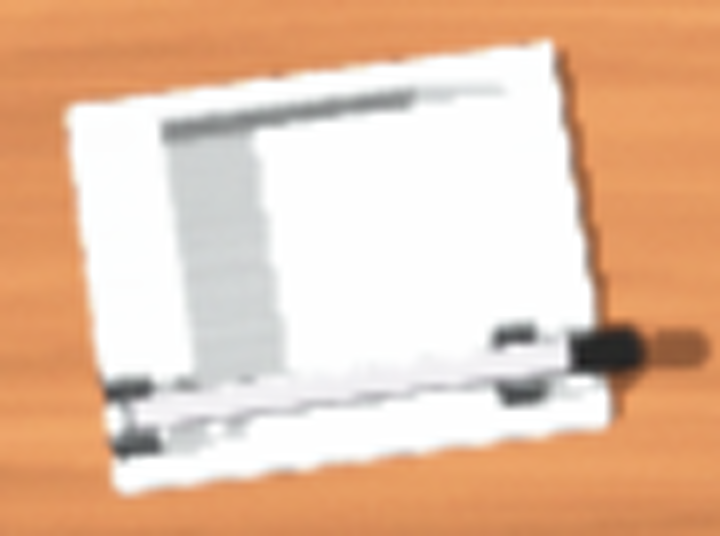

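View pics/ts.png

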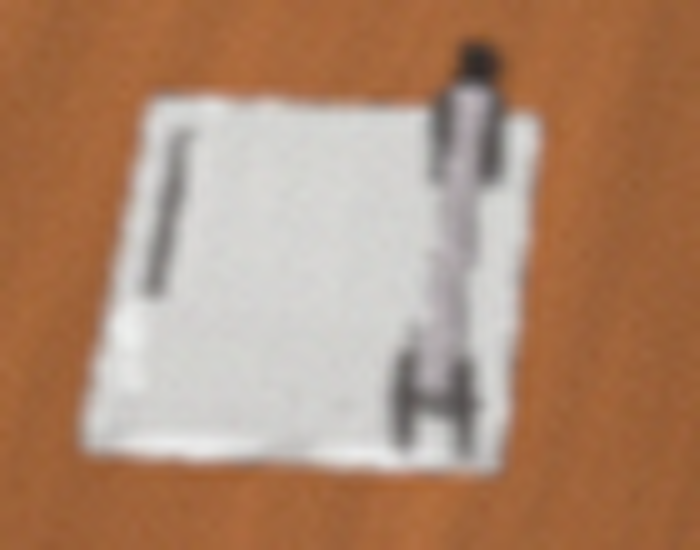

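```bash
python3 - <<'E'
from h import *
from scipy.optimize import least_squares
T=lambda u,v:(230+(u+.5)/8-.5,145+(v+.5)/8-.5); S=lambda u,v:(215+(u+.5)/10-.5,170+(v+.5)/10-.5)
obs=[('top',T(118,492),(-85,65,0)),('top',T(612,427),(-85,-130,0)),('top',T(553,42),(70,-130,8)),('top',T(70,108),(70,65,8)),
('top',T(519,363),(-60,-95,42)),('top',T(134,414),(-60,55,42)),('top',T(607,349),(-60,-128,34)),
('side',S(150,97),(70,-130,8)),('side',S(540,118),(-85,-130,8)),('side',S(500,472),(-85,65,0)),('side',S(85,455),(70,65,0)),('side',S(480,65),(-60,-128,28))]
def res(q,v=False):
    x,y,t=q;r=[]
    for n,uv,P in obs:
        c,s=np.cos(t),np.sin(t);W=[x+c*P[0]-s*P[1],y+s*P[0]+c*P[1],P[2]]
        r.append((proj(n,W)[0]-uv))
    return np.array(r) if v else np.ravel(r)
for sel in ('all','top','side'):
    o0=obs[:]; 
    if sel!='all': obs=[o for o in o0 if o[0]==sel]
    q=least_squares(res,[595,20,.127],loss='soft_l1',x_scale=[10,10,.1]).x; print(sel,q, np.degrees(q[2]))
    print(res(q,True).round(1).tolist()); obs=o0
E
```

```text
all [5.93251668e+02 1.90017698e+01 1.25893832e-01] 7.213185243619462
[[0.2, 0.3], [-0.1, 0.1], [-0.2, 0.4], [-0.2, 0.2], [0.6, -0.5], [-0.2, -0.2], [-0.0, 0.2], [0.2, -0.3], [-0.1, -0.6], [-0.0, 0.2], [-0.3, -0.3], [-0.5, 0.9]]
top [5.93574811e+02 1.89649844e+01 1.24272011e-01] 7.120261756685534
[[0.1, 0.2], [-0.2, 0.0], [-0.1, 0.4], [-0.1, 0.0], [0.6, -0.6], [-0.2, -0.4], [-0.0, 0.2]]
side [5.92560112e+02 1.91801719e+01 1.29501388e-01] 7.419882956041999
[[0.3, -0.2], [-0.0, -0.6], [0.2, 0.2], [-0.1, -0.2], [-0.4, 0.9]]
```

```bash
cat >> h.py <<'E'
from scipy.spatial.transform import Rotation as Ro
TX,TY,TT=593.3,19.0,0.126
def tw(x,y,z=0):
    c,s=np.cos(TT),np.sin(TT);return np.array([TX+c*x-s*y,TY+s*x+c*y,z])
def wt(P):
    c,s=np.cos(TT),np.sin(TT);dx,dy=P[0]-TX,P[1]-TY;return np.array([c*dx+s*dy,-s*dx+c*dy,P[2]])
def to(P,yaw=None):
    o=ctrl.get_obs();R=Ro.from_rotvec(o['orientation']).as_matrix()
    s=R.T@(np.asarray(P,float)-o['tool_pos'])/10
    cur=np.arctan2(R[1,0],R[0,0]);t=0
    if yaw is not None:
        t=(cur-yaw+np.pi/2)%np.pi-np.pi/2
    print('shift cm',s.round(2),'turn',round(float(t),3),'cur yaw',cur.round(3),'j6',o['joints'][5].round(2),'tcp',o['tool_pos'].round(1),'tilt',R[:,2].round(3),'F',o['wrist_force'].round(1),'w',o['gripper_width'].round(3),'t',o['time_s'])
E
python3 - <<'E'
from h import *
print(tw(-60,-128),tw(-60,55)); to([*tw(-60,-128)[:2],100],TT)
E
```

```text
[ 549.86100939 -115.52529165    0.        ] [526.86397244  66.02397519   0.        ]Traceback (most recent call last):
  File "<stdin>", line 2, in <module>
  File "h.py", line 38, in to
    print('shift cm',s.round(2),'turn',round(float(t),3),'cur yaw',cur.round(3),'j6',o['joints'][5].round(2),'tcp',o['tool_pos'].round(1),'tilt',R[:,2].round(3),'F',o['wrist_force'].round(1),'w',o['gripper_width'].round(3),'t',o['time_s'])
                                                                                                                                                                                                   ^^^^^^^^^^^^^^^^^^^^^^^^
AttributeError: 'float' object has no attribute 'round'
```

```bash
sed -i "s/o\['gripper_width'\].round(3)/round(float(o['gripper_width']),3)/" h.py
python3 - <<'E'
from h import *
to([*tw(-60,-128)[:2],100],TT)
E
```

```text
shift cm [-39.01  54.56  13.12] turn 0.996 cur yaw 1.122 j6 1.42 tcp [227.7 472.8 230.9] tilt [-0.001 -0.001 -1.   ] F [-0.5  0.5 -0.9] w 1.001 t 0.1
```

servo_tool:
  series:
    - {"fingers":-1,"x":-39,"y":54.5,"z":2,"turn":1.0}
    - {"fingers":-1,"x":-39,"y":54.5,"z":2,"turn":1.0}
    - {"fingers":-1,"x":-39,"y":54.5,"z":2,"turn":1.0}
    - {"fingers":-1,"x":-39,"y":54.5,"z":2,"turn":1.0}
    - {"fingers":-1,"x":-39,"y":54.5,"z":2,"turn":1.0}
    - {"fingers":-1,"x":-39,"y":54.5,"z":2,"turn":1.0}
    - {"fingers":-1,"x":-39,"y":54.5,"z":2,"turn":1.0}
    - {"fingers":-1,"x":-39,"y":54.5,"z":2,"turn":1.0}
    - {"fingers":-1,"x":-39,"y":54.5,"z":2,"turn":1.0}
    - {"fingers":-1,"x":-39,"y":54.5,"z":2,"turn":1.0}

```text
time_s: 1.1
tool_pos: [468.2, 32.5, 216.2]
orientation: [-3.136, -0.191, 0.0]
wrist_force: [0.7, 1.6, -0.0]
gripper_width: 1.001
```

```bash
python3 - <<'E'
from h import *
to([*tw(-60,-128)[:2],100],TT)
E
```

```text
shift cm [ 6.31 15.69 11.62] turn -0.004 cur yaw 0.122 j6 1.34 tcp [468.2  32.5 216.2] tilt [-0.  0. -1.] F [ 0.7  1.6 -0. ] w 1.001 t 1.1
```

servo_tool:
  series:
    - {"fingers":-1,"x":6.2,"y":15.6,"z":5,"turn":0}
    - {"fingers":-1,"x":6.2,"y":15.6,"z":11.6,"turn":0}
    - {"fingers":-1,"x":6.2,"y":15.6,"z":11.6,"turn":0}
    - {"fingers":-1,"x":6.2,"y":15.6,"z":11.6,"turn":0}
    - {"fingers":-1,"x":6.2,"y":15.6,"z":11.6,"turn":0}
    - {"fingers":-1,"x":6.2,"y":15.6,"z":11.6,"turn":0}
    - {"fingers":-1,"x":6.2,"y":15.6,"z":11.6,"turn":0}

```text
time_s: 1.8
tool_pos: [548.1, -112.0, 101.0]
orientation: [-3.136, -0.192, -0.0]
wrist_force: [0.7, 0.5, 0.5]
gripper_width: 0.999
```

```bash
python3 - <<'E'
from h import *
to([*tw(-60,-128)[:2],16],TT)
p,d=snap('top','1'); crop(p,200,120,400,270,4,'pics/t1.png')
p,d=snap('side','1'); crop(p,170,100,370,250,4,'pics/s1.png')
E
```

```text
shift cm [0.13 0.37 8.5 ] turn -0.004 cur yaw 0.122 j6 1.1 tcp [ 548.1 -112.   101. ] tilt [ 0.  0. -1.] F [0.7 0.5 0.5] w 0.999 t 1.8
```

View pics/s1.png

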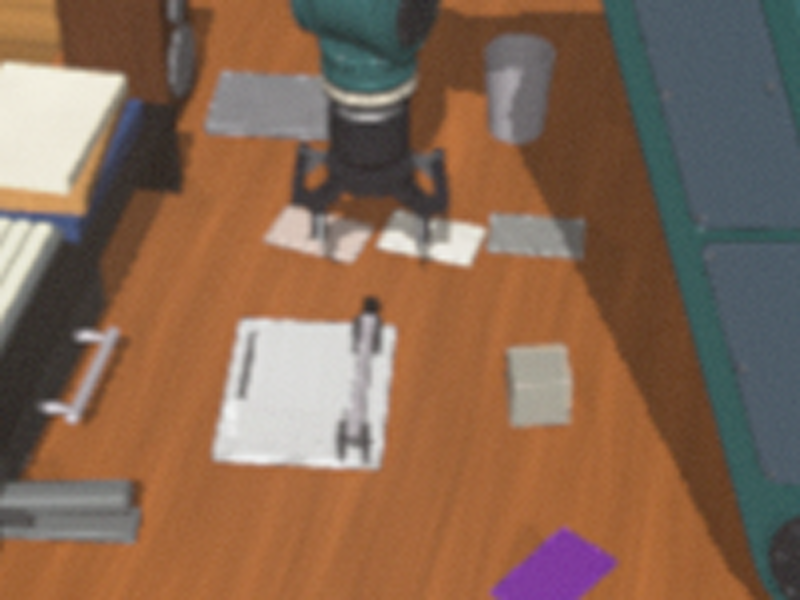

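View pics/t1.png

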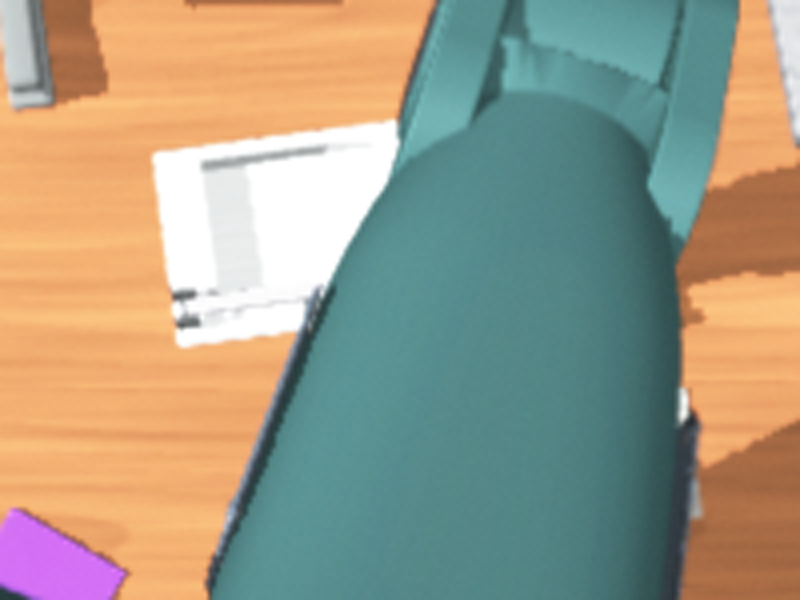

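The side crop shows the gripper above and beyond the bar's grip (crop 370,305), with the bar still closed. I'll go down to pinch it.

servo_tool:
  series:
    - {"fingers":-1,"x":0.1,"y":0.1,"z":2.5,"turn":0}
    - {"fingers":-1,"x":0.1,"y":0.1,"z":5,"turn":0}
    - {"fingers":-1,"x":0.1,"y":0.1,"z":5,"turn":0}
    - {"fingers":-1,"x":0.1,"y":0.1,"z":5,"turn":0}

```text
time_s: 2.3
tool_pos: [549.5, -113.0, 51.5]
orientation: [3.136, 0.193, 0.001]
wrist_force: [0.2, 0.4, -0.4]
gripper_width: 0.999
```

```bash
python3 - <<'E'
from h import *
to([*tw(-60,-128)[:2],16],TT)
E
```

```text
shift cm [0.   0.26 3.55] turn -0.003 cur yaw 0.123 j6 1.1 tcp [ 549.5 -113.    51.5] tilt [ 0. -0. -1.] F [ 0.2  0.4 -0.4] w 0.999 t 2.3
```

servo_tool:
  series:
    - {"fingers":-1,"x":0,"y":0.2,"z":2,"turn":0}
    - {"fingers":-1,"x":0,"y":0.2,"z":3.5,"turn":0}
    - {"fingers":0,"x":0,"y":0.2,"z":3.5,"turn":0}
    - {"fingers":1,"x":0,"y":0.2,"z":3.5,"turn":0}
    - {"fingers":1,"x":0,"y":0.2,"z":3.5,"turn":0}
    - {"fingers":1,"x":0,"y":0.2,"z":3.5,"turn":0}
    - {"fingers":1,"x":0,"y":0.2,"z":3.5,"turn":0}
    - {"fingers":1,"x":0,"y":0.2,"z":3.5,"turn":0}
    - {"fingers":1,"x":0,"y":0.2,"z":3.5,"turn":0}

```text
time_s: 3.2
tool_pos: [550.4, -115.6, 16.2]
orientation: [3.135, 0.192, 0.003]
wrist_force: [0.8, 1.6, 7.4]
gripper_width: 0.17
```

```bash
python3 - <<'E'
from h import *
to([*tw(-60,-128)[:2],16],TT)
for a in np.arange(0.1,1.91,.1): print(round(a,2),'y %.1f z %.1f'%(-18.3*(1-np.cos(a)),-18.3*np.sin(a)))
E
```

```text
shift cm [-0.05 -0.01  0.02] turn -0.004 cur yaw 0.122 j6 1.1 tcp [ 550.4 -115.6   16.2] tilt [ 0.002 -0.    -1.   ] F [0.8 1.6 7.4] w 0.17 t 3.2
0.1 y -0.1 z -1.8
0.2 y -0.4 z -3.6
0.3 y -0.8 z -5.4
0.4 y -1.4 z -7.1
0.5 y -2.2 z -8.8
0.6 y -3.2 z -10.3
0.7 y -4.3 z -11.8
0.8 y -5.6 z -13.1
0.9 y -6.9 z -14.3
1.0 y -8.4 z -15.4
1.1 y -10.0 z -16.3
1.2 y -11.7 z -17.1
1.3 y -13.4 z -17.6
1.4 y -15.2 z -18.0
1.5 y -17.0 z -18.3
1.6 y -18.8 z -18.3
1.7 y -20.7 z -18.1
1.8 y -22.5 z -17.8
1.9 y -24.2 z -17.3
```

servo_tool:
  series:
    - {"fingers":1,"x":0,"y":-0.1,"z":-1.8,"turn":0}
    - {"fingers":1,"x":0,"y":-0.4,"z":-3.6,"turn":0}
    - {"fingers":1,"x":0,"y":-0.8,"z":-5.4,"turn":0}
    - {"fingers":1,"x":0,"y":-1.4,"z":-7.1,"turn":0}
    - {"fingers":1,"x":0,"y":-2.2,"z":-8.8,"turn":0}
    - {"fingers":1,"x":0,"y":-3.2,"z":-10.3,"turn":0}
    - {"fingers":1,"x":0,"y":-4.3,"z":-11.8,"turn":0}
    - {"fingers":1,"x":0,"y":-5.6,"z":-13.1,"turn":0}
    - {"fingers":1,"x":0,"y":-6.9,"z":-14.3,"turn":0}
    - {"fingers":1,"x":0,"y":-8.4,"z":-15.4,"turn":0}

```text
time_s: 4.2
tool_pos: [539.6, -31.3, 169.6]
orientation: [-3.135, -0.192, -0.0]
wrist_force: [6.2, 6.1, -13.4]
gripper_width: 0.167
```

```bash
python3 - <<'E'
from h import *
to([*tw(-60,-128)[:2],16],TT); print(wt(ctrl.get_obs()['tool_pos']))
p,d=snap('side','2'); crop(p,170,100,370,250,4,'pics/s2.png')
E
```

```text
shift cm [-1.000e-02  8.490e+00  1.535e+01] turn -0.004 cur yaw 0.122 j6 1.24 tcp [539.6 -31.3 169.6] tilt [ 0.     0.001 -1.   ] F [  6.2   6.1 -13.4] w 0.167 t 4.2
[-59.63572494 -43.17906154 169.59529453]
```

View pics/s2.png

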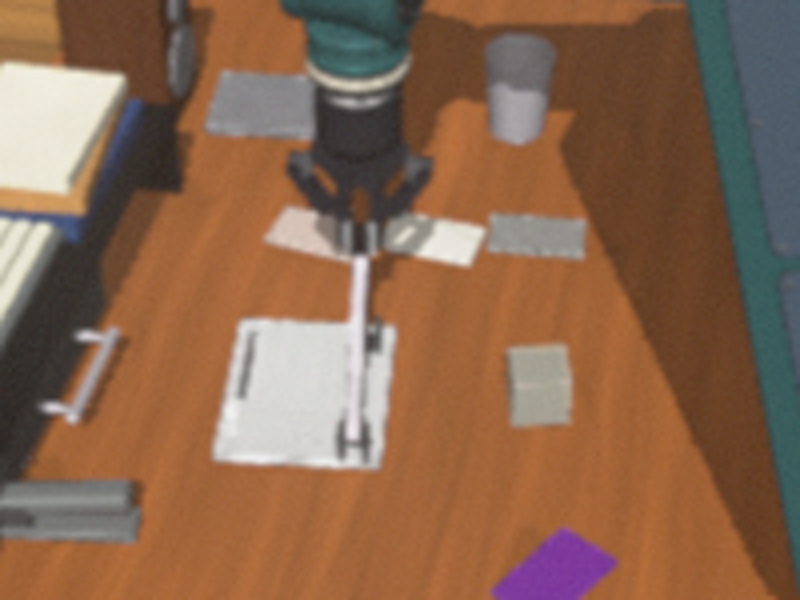

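The bar follows the jaws, so I'll continue past upright.

servo_tool:
  series:
    - {"fingers":1,"x":0,"y":-1.6,"z":-0.9,"turn":0}
    - {"fingers":1,"x":0,"y":-3.3,"z":-1.7,"turn":0}
    - {"fingers":1,"x":0,"y":-5.0,"z":-2.2,"turn":0}
    - {"fingers":1,"x":0,"y":-6.8,"z":-2.6,"turn":0}
    - {"fingers":1,"x":0,"y":-8.6,"z":-2.9,"turn":0}
    - {"fingers":1,"x":0,"y":-10.4,"z":-2.9,"turn":0}
    - {"fingers":1,"x":0,"y":-12.3,"z":-2.7,"turn":0}
    - {"fingers":1,"x":0,"y":-14.1,"z":-2.4,"turn":0}
    - {"fingers":1,"x":0,"y":-15.0,"z":-2.2,"turn":0}
    - {"fingers":1,"x":0,"y":-15.0,"z":-2.2,"turn":0}

```text
time_s: 5.25
tool_pos: [520.9, 118.2, 192.5]
orientation: [-3.136, -0.193, -0.002]
wrist_force: [-3.0, -0.1, 10.4]
gripper_width: 0.155
```

servo_tool:
  series:
    - {"fingers":0.4,"x":0,"y":0,"z":0,"turn":0}
    - {"fingers":-0.2,"x":0,"y":0,"z":0,"turn":0}
    - {"fingers":-0.2,"x":0,"y":0,"z":0,"turn":0}
    - {"fingers":-0.2,"x":0,"y":0,"z":-2,"turn":0}
    - {"fingers":-0.2,"x":0,"y":0,"z":-5,"turn":0}
    - {"fingers":-0.2,"x":0,"y":0,"z":-7,"turn":0}
    - {"fingers":-0.2,"x":0,"y":0,"z":-7,"turn":0}

```text
time_s: 5.95
tool_pos: [522.1, 116.7, 263.7]
orientation: [-3.136, -0.191, -0.006]
wrist_force: [-0.2, -0.6, -1.1]
gripper_width: 0.601
```

```bash
python3 - <<'E'
from h import *
to([*tw(-60,-128)[:2],16],TT); print(wt(ctrl.get_obs()['tool_pos']))
p,d=snap('side','3'); crop(p,170,100,370,250,4,'pics/s3.png')
E
```

```text
shift cm [-0.15 23.38 24.77] turn -0.004 cur yaw 0.122 j6 1.52 tcp [522.1 116.7 263.7] tilt [ 0.004  0.    -1.   ] F [-0.2 -0.6 -1.1] w 0.601 t 5.95
[-58.32620386 105.8707308  263.68643836]
```

View pics/s3.png

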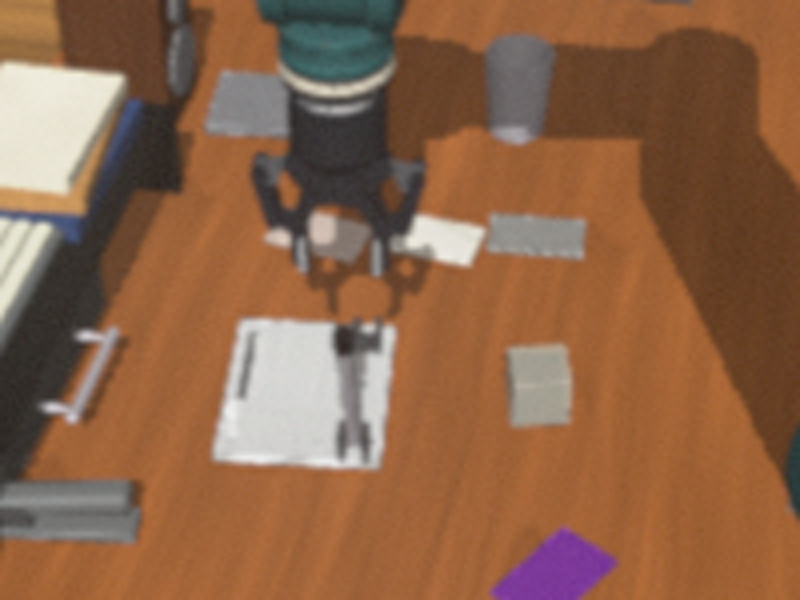

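The bar rests open: its grip is at crop (345,340), foreshortened and leaning toward the camera. Next, a plate finder, starting with the left plates.

```bash
cat >> h.py <<'E'
def plates(p,d,verbose=True):
    hsv=cv2.cvtColor(p,cv2.COLOR_BGR2HSV)
    m=((hsv[...,1]<75)&(hsv[...,2]>75)).astype(np.uint8)
    n,l,st,ce=cv2.connectedComponentsWithStats(m);out=[];P=cloud('top',d)
    for i in range(1,n):
        if 300<st[i,4]<1000:
            c=max(cv2.findContours((l==i).astype(np.uint8),0,1)[0],key=cv2.contourArea).reshape(-1,2)
            w=onplane('top',c,6)[:,:2].astype(np.float32)
            (cx,cy),(a,b),t=cv2.minAreaRect(w); t=np.radians(t)
            if a<b: a,b,t=b,a,t+np.pi/2
            z=np.median(P[l==i][:,2])
            if 88<a<112 and 52<b<70 and z<15:
                ux=np.array([np.cos(t),np.sin(t)])
                out.append((cx,cy,(t+np.pi/2)%np.pi-np.pi/2,a,b)); 
                if verbose: print('plate px',ce[i].round(),'xy %.1f %.1f longyaw %.3f size %.0fx%.0f'%out[-1],'z %.1f'%z)
    return out
E
python3 - <<'E'
from h import *
p,d=snap('top','4'); cv2.imwrite('pics/t4.png',p)
L=plates(p,d)
L.sort(key=lambda q:-q[1])
for q in L[:2]: to([q[0],q[1],80],q[2]+np.pi/2)
E
```

```text
plate px [347. 163.] xy 636.3 -254.9 longyaw -0.154 size 102x63 z 6.7
plate px [354. 200.] xy 517.7 -270.6 longyaw -0.122 size 103x64 z 6.8
plate px [364. 234.] xy 411.0 -295.9 longyaw 0.074 size 101x62 z 6.8
shift cm [ 6.9  38.27 18.11] turn -1.295 cur yaw 0.122 j6 1.52 tcp [521.2 116.6 261.1] tilt [ 0.  0. -1.] F [-0.6  0.4  0.8] w 0.603 t 6.05
shift cm [-5.06 38.39 18.11] turn -1.327 cur yaw 0.122 j6 1.52 tcp [521.2 116.6 261.1] tilt [ 0.  0. -1.] F [-0.6  0.4  0.8] w 0.603 t 6.05
```

View pics/t4.png

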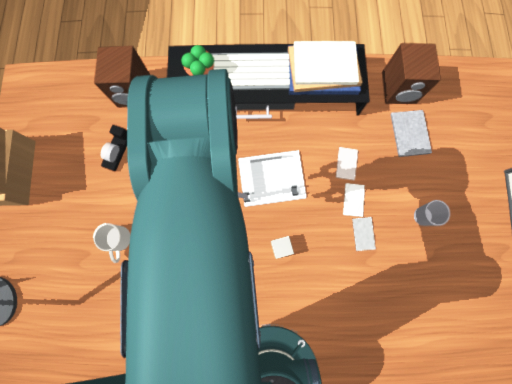

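```bash
python3 - <<'E'
from h import *
p,d=load('top','4'); crop(p,230,145,320,212,8,'pics/tt4.png')
E
```

```text
(no output)
```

View pics/tt4.png

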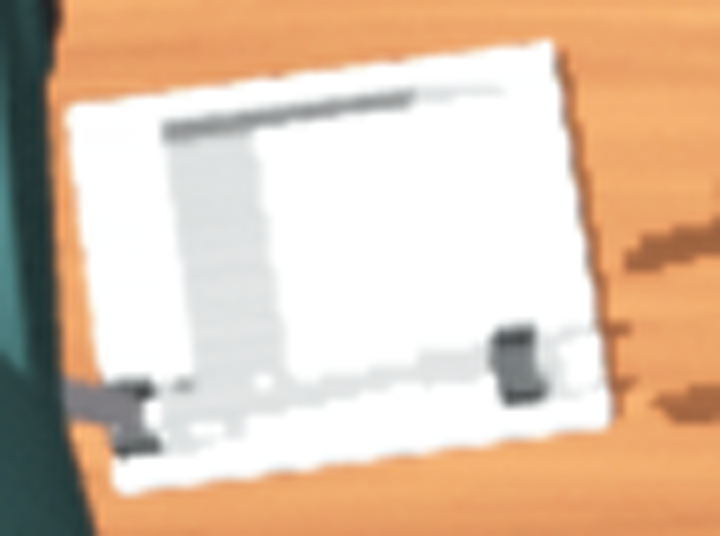

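The bar is open with the fork empty. I'll start with the three visible right-hand plates, gripping across the 60 mm side.

```bash
cat >> h.py <<'E'
def go(P,jaw):
    """jaw axis yaw mod pi, taken near -1.5"""
    o=ctrl.get_obs();R=Ro.from_rotvec(o['orientation']).as_matrix()
    yaw=(jaw+1.5+np.pi/2)%np.pi-np.pi/2-1.5
    s=R.T@(np.asarray(P,float)-o['tool_pos'])/10
    cur=np.arctan2(R[1,0],R[0,0])
    print('shift cm',s.round(2),'turn',round(float(cur-yaw),3),'cur yaw',cur.round(3),'j1,6',o['joints'][[0,5]].round(2),'tcp',o['tool_pos'].round(1),'tray',wt(o['tool_pos']).round(1),'F',o['wrist_force'].round(1),'w',round(float(o['gripper_width']),3),'t',o['time_s'])
PY=TT+np.pi/2
E
python3 - <<'E'
from h import *
p,d=load('top','4'); crop(p,320,140,400,260,5,'pics/c4.png')
for q in plates(p,d): go([q[0],q[1],120],q[2]+np.pi/2)
E
```

```text
plate px [347. 163.] xy 636.3 -254.9 longyaw -0.154 size 102x63 z 6.7
plate px [354. 200.] xy 517.7 -270.6 longyaw -0.122 size 103x64 z 6.8
plate px [364. 234.] xy 411.0 -295.9 longyaw 0.074 size 101x62 z 6.8
shift cm [ 6.9  38.27 14.11] turn 1.847 cur yaw 0.122 j1,6 [0.07 1.52] tcp [521.2 116.6 261.1] tray [-59.2 105.9 261.1] F [-0.6  0.4  0.8] w 0.603 t 6.05
shift cm [-5.06 38.39 14.11] turn 1.814 cur yaw 0.122 j1,6 [0.07 1.52] tcp [521.2 116.6 261.1] tray [-59.2 105.9 261.1] F [-0.6  0.4  0.8] w 0.603 t 6.05
shift cm [-15.95  39.61  14.11] turn 1.618 cur yaw 0.122 j1,6 [0.07 1.52] tcp [521.2 116.6 261.1] tray [-59.2 105.9 261.1] F [-0.6  0.4  0.8] w 0.603 t 6.05
```

View pics/c4.png

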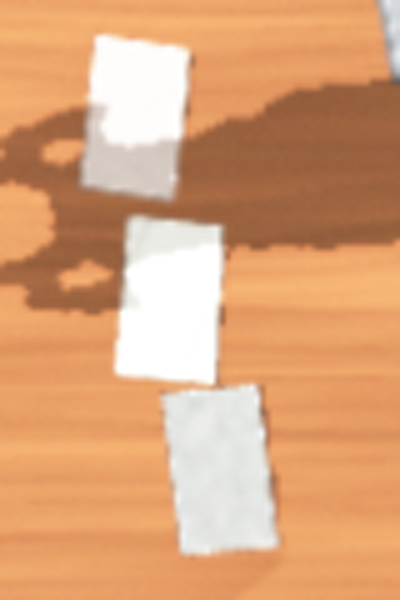

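servo_tool:
  series:
    - {"fingers":-0.6,"x":-3,"y":4,"z":0,"turn":0}
    - {"fingers":-0.6,"x":-6,"y":9,"z":0,"turn":0.15}
    - {"fingers":-0.6,"x":-9,"y":14,"z":0,"turn":0.3}
    - {"fingers":-0.6,"x":-12,"y":19,"z":0,"turn":0.45}
    - {"fingers":-0.6,"x":-16,"y":24,"z":0,"turn":0.6}
    - {"fingers":-0.6,"x":-16,"y":29,"z":2,"turn":0.75}
    - {"fingers":-0.6,"x":-16,"y":34,"z":6,"turn":0.9}
    - {"fingers":-0.6,"x":-16,"y":38,"z":10,"turn":1.05}
    - {"fingers":-0.6,"x":-16,"y":39.5,"z":14,"turn":1.2}
    - {"fingers":-0.6,"x":-16,"y":39.5,"z":14,"turn":1.35}

```text
time_s: 7.05
tool_pos: [409.3, -296.0, 118.6]
orientation: [-2.561, 1.82, 0.003]
wrist_force: [-0.1, -0.2, 0.1]
gripper_width: 0.801
```

```bash
python3 - <<'E'
from h import *
go([411,-295.9,60],.074+np.pi/2)
E
```

```text
shift cm [ 0.06 -0.16  5.86] turn 0.261 cur yaw -1.236 j1,6 [-0.79  2.02] tcp [ 409.3 -296.   118.6] tray [-222.1 -289.3  118.6] F [-0.1 -0.2  0.1] w 0.801 t 7.05
```

The wrist is better placed with yaw near +1.6 (joint 6 sits farther from its limit), so I'll turn back.

servo_tool:
  series:
    - {"fingers":-0.6,"x":0,"y":0,"z":0,"turn":-0.15}
    - {"fingers":-0.6,"x":0,"y":0,"z":0,"turn":-0.3}
    - {"fingers":-0.6,"x":0,"y":0,"z":0,"turn":-0.45}
    - {"fingers":-0.6,"x":0,"y":0,"z":0,"turn":-0.6}
    - {"fingers":-0.6,"x":0,"y":0,"z":0,"turn":-0.75}
    - {"fingers":-0.6,"x":0,"y":0,"z":0,"turn":-0.9}
    - {"fingers":-0.6,"x":0,"y":0,"z":0,"turn":-1.05}
    - {"fingers":-0.6,"x":0,"y":0,"z":0,"turn":-1.2}
    - {"fingers":-0.6,"x":0,"y":0,"z":0,"turn":-1.35}
    - {"fingers":-0.6,"x":0,"y":0,"z":0,"turn":-1.5}

```text
time_s: 8.05
tool_pos: [409.8, -294.2, 120.2]
orientation: [-3.11, -0.435, 0.002]
wrist_force: [0.5, -0.3, -0.6]
gripper_width: 0.803
```

servo_tool:
  series:
    - {"fingers":-0.6,"x":0,"y":0,"z":0,"turn":-0.15}
    - {"fingers":-0.6,"x":0,"y":0,"z":0,"turn":-0.3}
    - {"fingers":-0.6,"x":0,"y":0,"z":0,"turn":-0.45}
    - {"fingers":-0.6,"x":0,"y":0,"z":0,"turn":-0.6}
    - {"fingers":-0.6,"x":0,"y":0,"z":0,"turn":-0.75}
    - {"fingers":-0.6,"x":0,"y":0,"z":0,"turn":-0.9}
    - {"fingers":-0.6,"x":0,"y":0,"z":0,"turn":-1.05}
    - {"fingers":-0.6,"x":0,"y":0,"z":0,"turn":-1.2}
    - {"fingers":-0.6,"x":0,"y":0,"z":0,"turn":-1.35}
    - {"fingers":-0.6,"x":0,"y":0,"z":0,"turn":-1.38}

```text
time_s: 9.05
tool_pos: [409.8, -294.2, 120.2]
orientation: [-2.122, -2.314, -0.0]
wrist_force: [0.1, 0.3, -0.7]
gripper_width: 0.798
```

```bash
sed -i 's/yaw=(jaw+1.5+np.pi\/2)%np.pi-np.pi\/2-1.5/yaw=(jaw-1.5+np.pi\/2)%np.pi-np.pi\/2+1.5/; s/round(float(cur-yaw),3)/round(float((cur-yaw+np.pi)%(2*np.pi)-np.pi),3)/' h.py; python3 - <<'E'
from h import *
go([411,-295.9,40],.074+np.pi/2)
E
```

```text
shift cm [-0.19  0.12  8.02] turn 0.013 cur yaw 1.657 j1,6 [-0.78 -0.87] tcp [ 409.8 -294.2  120.2] tray [-221.4 -287.7  120.2] F [ 0.1  0.3 -0.7] w 0.798 t 9.05
```

servo_tool:
  series:
    - {"fingers":-0.6,"x":-0.2,"y":0.1,"z":4,"turn":0.013}
    - {"fingers":-0.6,"x":-0.2,"y":0.1,"z":8,"turn":0.013}
    - {"fingers":-0.6,"x":-0.2,"y":0.1,"z":10,"turn":0.013}
    - {"fingers":-0.6,"x":-0.2,"y":0.1,"z":11,"turn":0.013}
    - {"fingers":-0.6,"x":-0.2,"y":0.1,"z":11,"turn":0.013}

```text
time_s: 9.55
tool_pos: [410.8, -296.0, 10.1]
orientation: [-2.143, -2.294, -0.0]
wrist_force: [-0.1, 0.8, 0.1]
gripper_width: 0.799
```

```bash
python3 - <<'E'
from h import *
go([411,-295.9,3],.074+np.pi/2)
p,d=snap('side','5'); 
u=proj('side',[411,-296,10])[0].astype(int);print(u)
crop(p,u[0]-40,u[1]-30,u[0]+40,u[1]+30,10,'pics/s5.png')
E
```

```text
shift cm [0.   0.03 0.71] turn -0.006 cur yaw 1.639 j1,6 [-0.79 -0.85] tcp [ 410.8 -296.    10.1] tray [-220.7 -289.5   10.1] F [-0.1  0.8  0.1] w 0.799 t 9.55
[303 157]
```

View pics/s5.png

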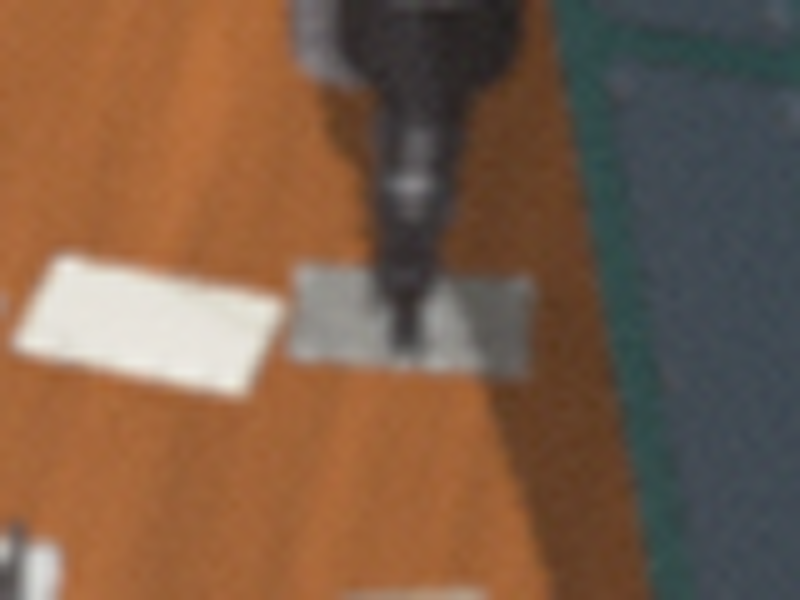

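servo_tool:
  series:
    - {"fingers":-0.6,"x":0,"y":0,"z":0.4,"turn":-0.006}
    - {"fingers":-0.6,"x":0,"y":0,"z":0.8,"turn":-0.006}
    - {"fingers":-0.6,"x":0,"y":0,"z":1.0,"turn":-0.006}
    - {"fingers":-0.6,"x":0,"y":0,"z":1.0,"turn":-0.006}

```text
time_s: 10.0
tool_pos: [411.6, -296.7, 1.4]
orientation: [2.138, 2.302, -0.0]
wrist_force: [-0.6, 0.3, -0.2]
gripper_width: 0.8
```

servo_tool:
  series:
    - {"fingers":-0.6,"x":0,"y":0,"z":0.2,"turn":0}
    - {"fingers":-0.6,"x":0,"y":0,"z":0.3,"turn":0}
    - {"fingers":-0.6,"x":0,"y":0,"z":0.3,"turn":0}

```text
time_s: 10.3
tool_pos: [411.6, -296.7, -1.7]
orientation: [-2.137, -2.302, 0.0]
wrist_force: [-0.1, 0.2, -1.1]
gripper_width: 0.805
```

servo_tool:
  series:
    - {"fingers":-0.6,"x":0,"y":0,"z":0.25,"turn":0}
    - {"fingers":-0.6,"x":0,"y":0,"z":0.25,"turn":0}
    - {"fingers":-0.3,"x":0,"y":0,"z":0.25,"turn":0}
    - {"fingers":0,"x":0,"y":0,"z":0.25,"turn":0}
    - {"fingers":1,"x":0,"y":0,"z":0.25,"turn":0}
    - {"fingers":1,"x":0,"y":0,"z":0.25,"turn":0}

```text
time_s: 10.9
tool_pos: [411.5, -296.6, -3.7]
orientation: [2.137, 2.302, -0.0]
wrist_force: [-2.2, 2.3, 10.4]
gripper_width: 0.678
```

```bash
python3 - <<'E'
from h import *
go([411,-295.9,3],.074+np.pi/2)
E
```

```text
shift cm [ 0.08 -0.05 -0.67] turn 0.0 cur yaw 1.645 j1,6 [-0.79 -0.86] tcp [ 411.5 -296.6   -3.7] tray [-220.  -290.3   -3.7] F [-2.2  2.3 10.4] w 0.678 t 10.9
```

Gripped (width 0.678, about 58 mm). I'll lift and carry it to the tray.

servo_tool:
  series:
    - {"fingers":1,"x":0,"y":0,"z":-2,"turn":0}
    - {"fingers":1,"x":0,"y":0,"z":-5,"turn":0}
    - {"fingers":1,"x":0,"y":0,"z":-8,"turn":0}
    - {"fingers":1,"x":0,"y":0,"z":-10,"turn":0}

```text
time_s: 11.3
tool_pos: [411.9, -297.0, 97.8]
orientation: [2.137, 2.301, -0.0]
wrist_force: [0.5, -0.3, -0.8]
gripper_width: 0.672
```

```bash
python3 - <<'E'
from h import *
go(tw(-6,-26,100),PY)
E
```

```text
shift cm [27.54 19.97 -0.23] turn -0.052 cur yaw 1.645 j1,6 [-0.79 -0.86] tcp [ 411.9 -297.    97.8] tray [-219.7 -290.7   97.8] F [ 0.5 -0.3 -0.8] w 0.672 t 11.3
```

servo_tool:
  series:
    - {"fingers":1,"x":2,"y":1.5,"z":-0.5,"turn":0}
    - {"fingers":1,"x":5.5,"y":4,"z":-0.5,"turn":0}
    - {"fingers":1,"x":9,"y":6.5,"z":-0.5,"turn":-0.02}
    - {"fingers":1,"x":12.5,"y":9,"z":-0.5,"turn":-0.03}
    - {"fingers":1,"x":16,"y":11.5,"z":-0.5,"turn":-0.05}
    - {"fingers":1,"x":19.5,"y":14,"z":-0.5,"turn":-0.05}
    - {"fingers":1,"x":23,"y":16.7,"z":-0.5,"turn":-0.05}
    - {"fingers":1,"x":26,"y":18.9,"z":-0.5,"turn":-0.05}
    - {"fingers":1,"x":27.5,"y":20,"z":0,"turn":-0.05}
    - {"fingers":1,"x":27.5,"y":20,"z":0,"turn":-0.05}

```text
time_s: 12.3
tool_pos: [591.1, -5.9, 94.9]
orientation: [-2.076, -2.357, 0.001]
wrist_force: [-0.0, 0.8, -0.3]
gripper_width: 0.673
```

```bash
python3 - <<'E'
from h import *
go(tw(-6,-26,5.5),PY)
E
```

```text
shift cm [-0.16 -0.06  8.94] turn 0.001 cur yaw 1.697 j1,6 [-0.15 -0.27] tcp [591.1  -5.9  94.9] tray [ -5.3 -24.4  94.9] F [-0.   0.8 -0.3] w 0.673 t 12.3
```

servo_tool:
  series:
    - {"fingers":1,"x":-0.1,"y":0,"z":3,"turn":0}
    - {"fingers":1,"x":-0.1,"y":0,"z":6,"turn":0}
    - {"fingers":1,"x":-0.1,"y":0,"z":8,"turn":0}
    - {"fingers":1,"x":-0.1,"y":0,"z":8.7,"turn":0}
    - {"fingers":1,"x":-0.1,"y":0,"z":8.8,"turn":0}
    - {"fingers":1,"x":-0.1,"y":0,"z":8.8,"turn":0}

```text
time_s: 12.9
tool_pos: [591.1, -9.2, 8.7]
orientation: [2.079, 2.354, 0.001]
wrist_force: [-0.9, -0.1, -0.4]
gripper_width: 0.672
```

```bash
python3 - <<'E'
from h import *
go(tw(-6,-26,5.5),PY)
E
```

```text
shift cm [ 0.17 -0.02  0.32] turn -0.002 cur yaw 1.694 j1,6 [-0.15 -0.28] tcp [591.1  -9.2   8.7] tray [ -5.8 -27.7   8.7] F [-0.9 -0.1 -0.4] w 0.672 t 12.9
```

servo_tool:
  series:
    - {"fingers":1,"x":0.1,"y":0,"z":0.3,"turn":0}
    - {"fingers":1,"x":0.1,"y":0,"z":0.35,"turn":0}
    - {"fingers":1,"x":0.1,"y":0,"z":0.35,"turn":0}

```text
time_s: 13.2
tool_pos: [590.8, -7.6, 4.7]
orientation: [2.079, 2.355, 0.0]
wrist_force: [-1.0, -0.6, -1.0]
gripper_width: 0.676
```

servo_tool:
  series:
    - {"fingers":-0.4,"x":0,"y":0,"z":0,"turn":0}
    - {"fingers":-0.6,"x":0,"y":0,"z":0,"turn":0}
    - {"fingers":-0.6,"x":0,"y":0,"z":0,"turn":0}
    - {"fingers":-0.6,"x":0,"y":0,"z":-3,"turn":0}
    - {"fingers":-0.6,"x":0,"y":0,"z":-7,"turn":0}
    - {"fingers":-0.6,"x":0,"y":0,"z":-11,"turn":0}
    - {"fingers":-0.6,"x":0,"y":0,"z":-11,"turn":0}

```text
time_s: 13.9
tool_pos: [593.1, -7.9, 119.4]
orientation: [2.075, 2.35, 0.006]
wrist_force: [0.6, -0.2, -0.6]
gripper_width: 0.798
```

```bash
python3 - <<'E'
from h import *
go([517.7,-270.6,60],-0.122+np.pi/2)
E
```

```text
shift cm [-25.12 -10.79   5.91] turn 0.246 cur yaw 1.695 j1,6 [-0.15 -0.28] tcp [593.1  -7.9 119.4] tray [ -3.6 -26.7 119.4] F [ 0.6 -0.2 -0.6] w 0.798 t 13.9
```

servo_tool:
  series:
    - {"fingers":-0.6,"x":-3,"y":-1,"z":0,"turn":0}
    - {"fingers":-0.6,"x":-7,"y":-3,"z":0,"turn":0}
    - {"fingers":-0.6,"x":-10,"y":-4.5,"z":0,"turn":0.15}
    - {"fingers":-0.6,"x":-10,"y":-4.5,"z":0,"turn":0.24}
    - {"fingers":-0.6,"x":-10,"y":-4.5,"z":0,"turn":0.24}

```text
time_s: 14.4
tool_pos: [558.0, -113.2, 114.0]
orientation: [-2.349, -2.085, 0.0]
wrist_force: [-0.6, 0.6, 0.5]
gripper_width: 0.801
```

```bash
python3 - <<'E'
from h import *
p,d=snap('top','6');cv2.imwrite('pics/t6.png',p)
L=plates(p,d)
go([517.7,-270.6,20],-0.122+np.pi/2)
E
```

```text
shift cm [-16.16  -2.22   9.4 ] turn 0.008 cur yaw 1.456 j1,6 [-0.34 -0.23] tcp [ 558.2 -112.6  114. ] tray [ -51.3 -126.1  114. ] F [-1.1  0.2 -0.6] w 0.799 t 14.45
```

View pics/t6.png

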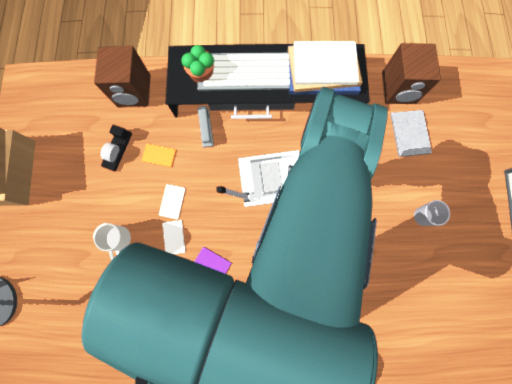

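```bash
python3 - <<'E'
from h import *
p,d=snap('side','6');
def corners(cx,cy,t,z=6):
    c,s=np.cos(t),np.sin(t);return np.array([[cx+c*a-s*b,cy+s*a+c*b,z] for a,b in((50,30),(50,-30),(-50,-30),(-50,30))])
q=p.copy()
for P in ((636.3,-254.9,-.154),(517.7,-270.6,-.122)):
    for u in proj('side',corners(*P)): cv2.circle(q,tuple(int(round(v)) for v in u),1,(0,0,255),-1)
crop(q,210,130,310,200,8,'pics/s6.png')
t,_=load('top','6');h=cv2.cvtColor(t,cv2.COLOR_BGR2HSV)
m=((h[...,1]<75)&(h[...,2]>75)).astype(np.uint8);n,l,st,ce=cv2.connectedComponentsWithStats(m)
for uv in((172,202),(173,237)):print(st[l[uv[1],uv[0]]],h[uv[1],uv[0]])
E
```

```text
[ 159  184   26   72 1326] [  0   0 255]
[ 159  184   26   72 1326] [ 23   9 235]
```

View pics/s6.png

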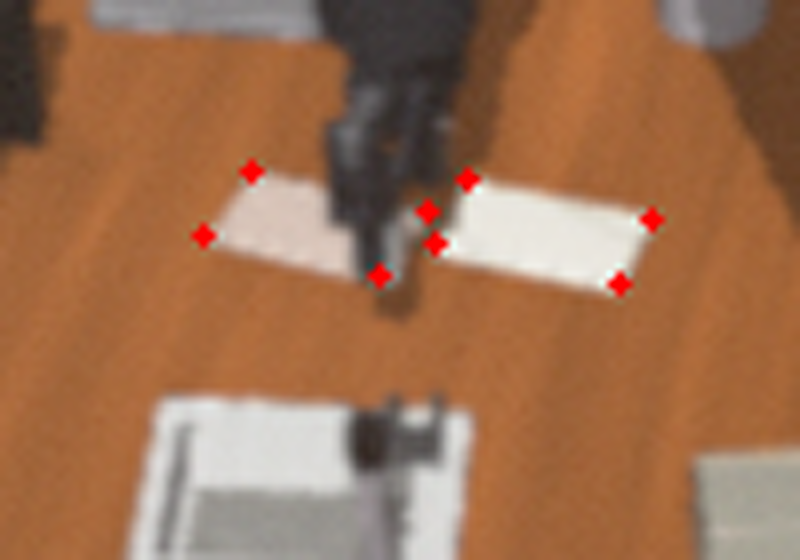

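The outlines match, so the plate is unmoved and I'll pick it.

servo_tool:
  series:
    - {"fingers":-0.6,"x":-4,"y":-0.6,"z":0,"turn":0}
    - {"fingers":-0.6,"x":-8,"y":-1.1,"z":0,"turn":0}
    - {"fingers":-0.6,"x":-12,"y":-1.6,"z":0,"turn":0}
    - {"fingers":-0.6,"x":-15.5,"y":-2.2,"z":2,"turn":0.008}
    - {"fingers":-0.6,"x":-16.1,"y":-2.2,"z":5,"turn":0.008}
    - {"fingers":-0.6,"x":-16.1,"y":-2.2,"z":8,"turn":0.008}
    - {"fingers":-0.6,"x":-16.1,"y":-2.2,"z":9.4,"turn":0.008}
    - {"fingers":-0.6,"x":-16.1,"y":-2.2,"z":9.4,"turn":0.008}

```text
time_s: 15.3
tool_pos: [517.2, -268.5, 18.4]
orientation: [-2.349, -2.081, 0.001]
wrist_force: [-0.5, 1.1, 0.8]
gripper_width: 0.801
```

```bash
python3 - <<'E'
from h import *
go([517.7,-270.6,-3],-0.122+np.pi/2)
E
```

```text
shift cm [-0.2   0.08  2.14] turn 0.001 cur yaw 1.45 j1,6 [-0.62 -0.5 ] tcp [ 517.2 -268.5   18.4] tray [-111.6 -275.7   18.4] F [-0.5  1.1  0.8] w 0.801 t 15.3
```

servo_tool:
  series:
    - {"fingers":-0.6,"x":-0.1,"y":0.1,"z":1.2,"turn":0}
    - {"fingers":-0.6,"x":-0.1,"y":0.1,"z":2.0,"turn":0}
    - {"fingers":-0.6,"x":-0.1,"y":0.1,"z":2.1,"turn":0}
    - {"fingers":-0.3,"x":-0.1,"y":0.1,"z":2.1,"turn":0}
    - {"fingers":0,"x":-0.1,"y":0.1,"z":2.1,"turn":0}
    - {"fingers":1,"x":-0.1,"y":0.1,"z":2.1,"turn":0}
    - {"fingers":1,"x":-0.1,"y":0.1,"z":2.1,"turn":0}

```text
time_s: 16.0
tool_pos: [518.9, -270.8, 0.2]
orientation: [2.354, 2.08, 0.0]
wrist_force: [-3.5, 1.8, 7.3]
gripper_width: 0.653
```

servo_tool:
  series:
    - {"fingers":1,"x":0,"y":0,"z":-2,"turn":0}
    - {"fingers":1,"x":0,"y":0,"z":-5,"turn":0}
    - {"fingers":1,"x":0,"y":0,"z":-8,"turn":0}
    - {"fingers":1,"x":0,"y":0,"z":-10,"turn":0}

```text
time_s: 16.4
tool_pos: [519.4, -271.3, 102.0]
orientation: [2.352, 2.078, 0.001]
wrist_force: [0.2, -0.6, -0.8]
gripper_width: 0.65
```

```bash
python3 - <<'E'
from h import *
go(tw(-6,-26,100),PY)
E
```

```text
shift cm [27.05  3.82  0.18] turn -0.25 cur yaw 1.447 j1,6 [-0.62 -0.5 ] tcp [ 519.4 -271.3  102. ] tray [-109.8 -278.7  102. ] F [ 0.2 -0.6 -0.8] w 0.65 t 16.4
```

```bash
python3 - <<'E'
from h import *
p,d=snap('side','7');
u=proj('side',[519,-271,100])[0].astype(int)
crop(p,u[0]-50,u[1]-40,u[0]+50,u[1]+35,8,'pics/s7.png')
E
```

```text
(no output)
```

View pics/s7.png

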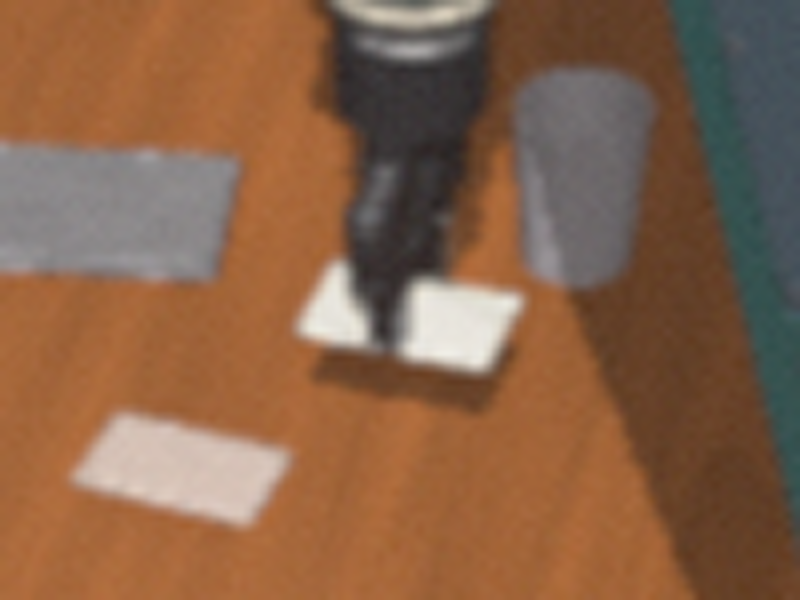

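servo_tool:
  series:
    - {"fingers":1,"x":3,"y":0.4,"z":0,"turn":0}
    - {"fingers":1,"x":7,"y":1,"z":0,"turn":-0.05}
    - {"fingers":1,"x":11,"y":1.6,"z":0,"turn":-0.1}
    - {"fingers":1,"x":15,"y":2.2,"z":0,"turn":-0.15}
    - {"fingers":1,"x":19,"y":2.7,"z":0,"turn":-0.2}
    - {"fingers":1,"x":23,"y":3.3,"z":0,"turn":-0.25}
    - {"fingers":1,"x":26,"y":3.7,"z":0,"turn":-0.25}
    - {"fingers":1,"x":27,"y":3.8,"z":0,"turn":-0.25}
    - {"fingers":1,"x":27,"y":3.8,"z":0,"turn":-0.25}

```text
time_s: 17.35
tool_pos: [590.0, -6.7, 99.4]
orientation: [2.075, 2.359, 0.0]
wrist_force: [1.0, -0.8, -0.6]
gripper_width: 0.653
```

```bash
python3 - <<'E'
from h import *
go(tw(-6,-26,25),PY)
E
```

```text
shift cm [-0.09  0.05  7.44] turn 0.002 cur yaw 1.699 j1,6 [-0.15 -0.28] tcp [590.   -6.7  99.4] tray [ -6.5 -25.1  99.4] F [ 1.  -0.8 -0.6] w 0.653 t 17.35
```

servo_tool:
  series:
    - {"fingers":1,"x":0,"y":0,"z":3,"turn":0}
    - {"fingers":1,"x":0,"y":0,"z":6,"turn":0}
    - {"fingers":1,"x":0,"y":0,"z":7.4,"turn":0}
    - {"fingers":1,"x":0,"y":0,"z":7.4,"turn":0}
    - {"fingers":1,"x":0,"y":0,"z":7.4,"turn":0}

```text
time_s: 17.85
tool_pos: [590.0, -8.7, 25.9]
orientation: [2.078, 2.356, 0.0]
wrist_force: [-0.3, 0.3, -0.4]
gripper_width: 0.65
```

```bash
python3 - <<'E'
from h import *
go(tw(-6,-26,15.5),PY)
E
```

```text
shift cm [0.11 0.08 1.04] turn -0.001 cur yaw 1.696 j1,6 [-0.15 -0.28] tcp [590.   -8.7  25.9] tray [ -6.8 -27.1  25.9] F [-0.3  0.3 -0.4] w 0.65 t 17.85
```

servo_tool:
  series:
    - {"fingers":1,"x":0.1,"y":0.1,"z":0.5,"turn":0}
    - {"fingers":1,"x":0.1,"y":0.1,"z":1.0,"turn":0}
    - {"fingers":1,"x":0.1,"y":0.1,"z":1.0,"turn":0}
    - {"fingers":1,"x":0.1,"y":0.1,"z":1.0,"turn":0}

```text
time_s: 18.25
tool_pos: [590.7, -6.6, 15.5]
orientation: [2.077, 2.357, 0.0]
wrist_force: [0.0, 0.4, -1.0]
gripper_width: 0.653
```

servo_tool:
  series:
    - {"fingers":-0.4,"x":0,"y":0,"z":0,"turn":0}
    - {"fingers":-0.6,"x":0,"y":0,"z":0,"turn":0}
    - {"fingers":-0.6,"x":0,"y":0,"z":0,"turn":0}
    - {"fingers":-0.6,"x":0,"y":0,"z":-3,"turn":0}
    - {"fingers":-0.6,"x":0,"y":0,"z":-7,"turn":0}
    - {"fingers":-0.6,"x":0,"y":0,"z":-10,"turn":0}
    - {"fingers":-0.6,"x":0,"y":0,"z":-10,"turn":0}

```text
time_s: 18.95
tool_pos: [592.7, -6.8, 119.4]
orientation: [2.073, 2.353, 0.005]
wrist_force: [-0.2, -0.6, 0.7]
gripper_width: 0.799
```

```bash
python3 - <<'E'
from h import *
go([636.3,-254.9,100],-0.154+np.pi/2)
E
```

```text
shift cm [-25.16   1.19   1.99] turn 0.28 cur yaw 1.697 j1,6 [-0.15 -0.28] tcp [592.7  -6.8 119.4] tray [ -3.8 -25.5 119.4] F [-0.2 -0.6  0.7] w 0.799 t 18.95
```

servo_tool:
  series:
    - {"fingers":-0.6,"x":-3,"y":0,"z":0,"turn":0.05}
    - {"fingers":-0.6,"x":-7,"y":0.3,"z":0,"turn":0.1}
    - {"fingers":-0.6,"x":-11,"y":0.5,"z":0,"turn":0.15}
    - {"fingers":-0.6,"x":-15,"y":0.7,"z":0,"turn":0.2}
    - {"fingers":-0.6,"x":-19,"y":0.9,"z":0,"turn":0.28}
    - {"fingers":-0.6,"x":-23,"y":1.1,"z":2,"turn":0.28}
    - {"fingers":-0.6,"x":-25.1,"y":1.1,"z":5,"turn":0.28}
    - {"fingers":-0.6,"x":-25.1,"y":1.1,"z":6,"turn":0.28}
    - {"fingers":-0.6,"x":-25.1,"y":1.1,"z":6,"turn":0.28}

```text
time_s: 19.85
tool_pos: [632.0, -253.6, 53.3]
orientation: [-2.383, -2.041, 0.002]
wrist_force: [-1.1, 0.7, -0.3]
gripper_width: 0.799
```

```bash
python3 - <<'E'
from h import *
go([636.3,-254.9,-2],-0.154+np.pi/2)
p,d=snap('side','8');
u=proj('side',[636,-255,20])[0].astype(int)
for c in [(636.3,-254.9,-.154)]:
  for a,b in((50,30),(50,-30),(-50,-30),(-50,30)):
    v=proj('side',[c[0]+np.cos(c[2])*a-np.sin(c[2])*b,c[1]+np.sin(c[2])*a+np.cos(c[2])*b,6])[0]; cv2.circle(p,tuple(int(round(k)) for k in v),1,(0,0,255),-1)
crop(p,u[0]-50,u[1]-40,u[0]+50,u[1]+35,8,'pics/s8.png')
E
```

```text
shift cm [-0.07  0.46  5.52] turn -0.0 cur yaw 1.416 j1,6 [-0.5  -0.35] tcp [ 632.  -253.6   53.3] tray [   4.1 -275.3   53.3] F [-1.1  0.7 -0.3] w 0.799 t 19.85
```

View pics/s8.png

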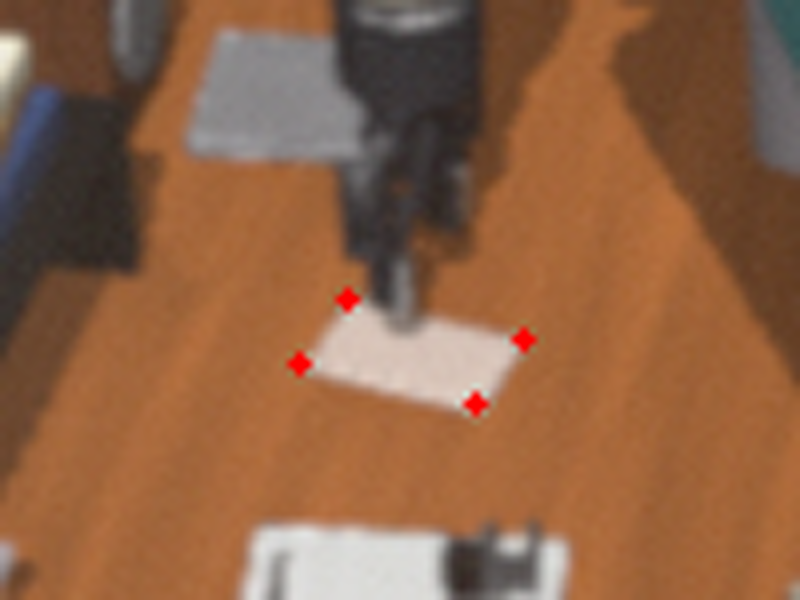

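servo_tool:
  series:
    - {"fingers":-0.6,"x":-0.1,"y":0.3,"z":2,"turn":0}
    - {"fingers":-0.6,"x":-0.1,"y":0.3,"z":4,"turn":0}
    - {"fingers":-0.6,"x":-0.1,"y":0.3,"z":5,"turn":0}
    - {"fingers":-0.6,"x":-0.1,"y":0.3,"z":5.3,"turn":0}
    - {"fingers":-0.6,"x":-0.1,"y":0.3,"z":5.3,"turn":0}

```text
time_s: 20.4
tool_pos: [636.3, -255.2, 3.1]
orientation: [2.385, 2.045, 0.0]
wrist_force: [-0.1, 0.7, 0.1]
gripper_width: 0.801
```

```bash
python3 - <<'E'
from h import *
go([636.3,-254.9,-3],-0.154+np.pi/2)
E
```

```text
shift cm [ 0.03 -0.01  0.61] turn 0.001 cur yaw 1.418 j1,6 [-0.5  -0.35] tcp [ 636.3 -255.2    3.1] tray [   8.2 -277.5    3.1] F [-0.1  0.7  0.1] w 0.801 t 20.4
```

servo_tool:
  series:
    - {"fingers":-0.6,"x":0,"y":0,"z":0.5,"turn":0}
    - {"fingers":-0.6,"x":0,"y":0,"z":0.5,"turn":0}
    - {"fingers":-0.3,"x":0,"y":0,"z":0.5,"turn":0}
    - {"fingers":0,"x":0,"y":0,"z":0.5,"turn":0}
    - {"fingers":1,"x":0,"y":0,"z":0.5,"turn":0}
    - {"fingers":1,"x":0,"y":0,"z":0.5,"turn":0}
    - {"fingers":1,"x":0,"y":0,"z":0.5,"turn":0}

```text
time_s: 21.1
tool_pos: [636.2, -255.7, -1.6]
orientation: [2.385, 2.044, 0.001]
wrist_force: [-2.3, 2.2, 9.3]
gripper_width: 0.667
```

servo_tool:
  series:
    - {"fingers":1,"x":0,"y":0,"z":-2,"turn":0}
    - {"fingers":1,"x":0,"y":0,"z":-5,"turn":0}
    - {"fingers":1,"x":0,"y":0,"z":-8,"turn":0}
    - {"fingers":1,"x":0,"y":0,"z":-10,"turn":0}

```text
time_s: 21.5
tool_pos: [636.5, -256.0, 99.9]
orientation: [2.384, 2.043, 0.001]
wrist_force: [-0.2, -0.5, -0.7]
gripper_width: 0.669
```

```bash
python3 - <<'E'
from h import *
go(tw(-6,-26,100),PY)
E
```

```text
shift cm [23.84 -8.34 -0.05] turn -0.28 cur yaw 1.417 j1,6 [-0.5  -0.35] tcp [ 636.5 -256.    99.9] tray [   8.3 -278.2   99.9] F [-0.2 -0.5 -0.7] w 0.669 t 21.5
```

servo_tool:
  series:
    - {"fingers":1,"x":3,"y":-1,"z":0,"turn":0}
    - {"fingers":1,"x":7,"y":-2.4,"z":0,"turn":-0.05}
    - {"fingers":1,"x":11,"y":-3.8,"z":0,"turn":-0.1}
    - {"fingers":1,"x":15,"y":-5.2,"z":0,"turn":-0.18}
    - {"fingers":1,"x":19,"y":-6.6,"z":0,"turn":-0.25}
    - {"fingers":1,"x":22,"y":-7.7,"z":0,"turn":-0.28}
    - {"fingers":1,"x":23.8,"y":-8.3,"z":0,"turn":-0.28}
    - {"fingers":1,"x":23.8,"y":-8.3,"z":3,"turn":-0.28}
    - {"fingers":1,"x":23.8,"y":-8.3,"z":6,"turn":-0.28}
    - {"fingers":1,"x":23.8,"y":-8.3,"z":6,"turn":-0.28}

```text
time_s: 22.5
tool_pos: [588.4, -7.3, 34.8]
orientation: [-2.074, -2.354, 0.004]
wrist_force: [-0.7, 0.6, -0.8]
gripper_width: 0.666
```

```bash
python3 - <<'E'
from h import *
go(tw(-6,-26,20.5),PY)
E
```

```text
shift cm [-0.06  0.22  1.42] turn 0.0 cur yaw 1.697 j1,6 [-0.15 -0.28] tcp [588.4  -7.3  34.8] tray [ -8.1 -25.5  34.8] F [-0.7  0.6 -0.8] w 0.666 t 22.5
```

servo_tool:
  series:
    - {"fingers":1,"x":0,"y":0.1,"z":0.5,"turn":0}
    - {"fingers":1,"x":0,"y":0.1,"z":0.5,"turn":0}
    - {"fingers":1,"x":0,"y":0.1,"z":0.5,"turn":0}

```text
time_s: 22.8
tool_pos: [592.2, -7.8, 33.5]
orientation: [2.076, 2.356, 0.001]
wrist_force: [0.5, 0.6, -0.4]
gripper_width: 0.668
```

```bash
python3 - <<'E'
from h import *
go(tw(-6,-26,20.5),PY)
E
```

```text
shift cm [ 0.05 -0.16  1.3 ] turn 0.0 cur yaw 1.697 j1,6 [-0.15 -0.28] tcp [592.2  -7.8  33.5] tray [ -4.4 -26.5  33.5] F [ 0.5  0.6 -0.4] w 0.668 t 22.8
```

servo_tool:
  series:
    - {"fingers":1,"x":0,"y":-0.1,"z":0.7,"turn":0}
    - {"fingers":1,"x":0,"y":-0.1,"z":1.3,"turn":0}
    - {"fingers":1,"x":0,"y":-0.1,"z":1.3,"turn":0}
    - {"fingers":1,"x":0,"y":-0.1,"z":1.3,"turn":0}

```text
time_s: 23.2
tool_pos: [590.3, -7.7, 19.2]
orientation: [-2.077, -2.357, 0.0]
wrist_force: [0.7, -0.1, -0.5]
gripper_width: 0.667
```

servo_tool:
  series:
    - {"fingers":-0.4,"x":0,"y":0,"z":0,"turn":0}
    - {"fingers":-0.6,"x":0,"y":0,"z":0,"turn":0}
    - {"fingers":-0.6,"x":0,"y":0,"z":0,"turn":0}
    - {"fingers":-0.6,"x":0,"y":0,"z":-3,"turn":0}
    - {"fingers":-0.6,"x":0,"y":0,"z":-7,"turn":0}
    - {"fingers":-0.6,"x":0,"y":0,"z":-10,"turn":0}
    - {"fingers":-0.6,"x":0,"y":0,"z":-10,"turn":0}

```text
time_s: 23.9
tool_pos: [592.5, -8.0, 123.4]
orientation: [2.073, 2.353, 0.005]
wrist_force: [0.5, 0.1, -0.2]
gripper_width: 0.796
```

```bash
python3 - <<'E'
from h import *
go(tw(-6,-26,20.5),PY)
p,d=snap('top','9'); h=cv2.cvtColor(p,cv2.COLOR_BGR2HSV); crop(p,80,120,320,290,3.2,'pics/t9.png')
p,d=snap('side','9'); crop(p,200,130,300,205,8,'pics/s9.png')
E
```

```text
shift cm [ 0.09 -0.24 10.29] turn 0.0 cur yaw 1.697 j1,6 [-0.15 -0.28] tcp [592.5  -8.  123.4] tray [ -4.2 -26.7 123.4] F [ 0.5  0.1 -0.2] w 0.796 t 23.9
```

View pics/t9.png

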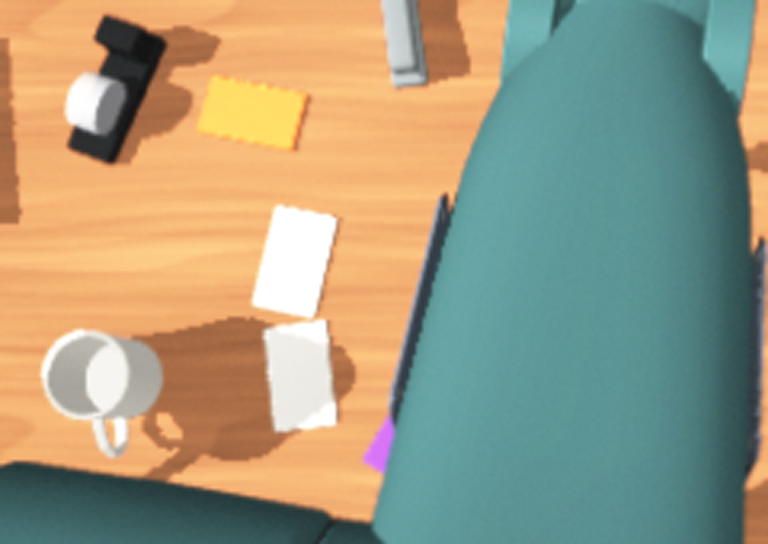

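View pics/s9.png

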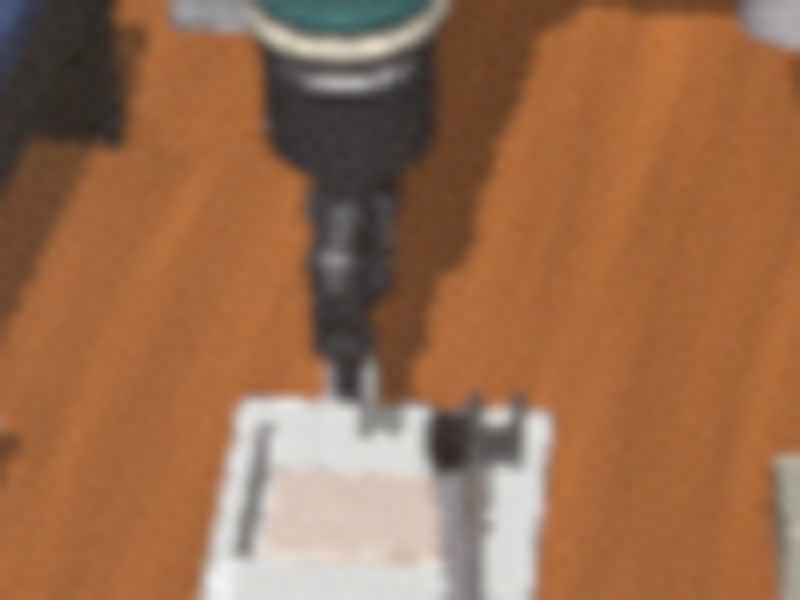

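The pile is neat. The left pair merges in the mask, so I'll split it with a morphological opening.

```bash
python3 - <<'E'
from h import *
for tag in '0','9':
    p,d=load('top',tag); h=cv2.cvtColor(p,cv2.COLOR_BGR2HSV)
    m=((h[...,1]<45)&(h[...,2]>75)).astype(np.uint8); m[:, :150]=0;m[:,200:]=0;m[:180]=0;m[262:]=0
    n,l,st,ce=cv2.connectedComponentsWithStats(m,connectivity=4)
    for i in range(1,n):
        if st[i,4]>200:
            c=max(cv2.findContours((l==i).astype(np.uint8),0,1)[0],key=cv2.contourArea).reshape(-1,2)
            (cx,cy),(a,b),t=cv2.minAreaRect(onplane('top',c,6)[:,:2].astype(np.float32));t=np.radians(t)
            if a<b:a,b,t=b,a,t+np.pi/2
            print(tag,ce[i].round(),round(cx,1),round(cy,1),round(a),round(b),round((t+np.pi/2)%np.pi-np.pi/2,3))
E
```

```text
0 [172. 201.] 518.9 301.3 101 62 -0.207
0 [173. 237.] 406.8 292.6 100 60 0.123
9 [172. 201.] 518.6 301.8 101 63 -0.209
9 [174. 237.] 406.8 292.4 101 60 0.126
```

```bash
python3 - <<'E'
from h import *
go([406.8,292.5,260],.125+np.pi/2)
E
```

```text
shift cm [ 32.1  -14.45 -14.06] turn 0.001 cur yaw 1.697 j1,6 [-0.15 -0.28] tcp [590.8  -7.8 119.7] tray [ -5.9 -26.3 119.7] F [-0.6  0.2 -0.1] w 0.8 t 24.0
```

servo_tool:
  series:
    - {"fingers":-0.6,"x":0,"y":-3,"z":-4,"turn":0}
    - {"fingers":-0.6,"x":0,"y":-7,"z":-8,"turn":0}
    - {"fingers":-0.6,"x":2,"y":-11,"z":-12,"turn":0}
    - {"fingers":-0.6,"x":6,"y":-14.4,"z":-14,"turn":0}
    - {"fingers":-0.6,"x":10.5,"y":-14.4,"z":-14,"turn":0}
    - {"fingers":-0.6,"x":15,"y":-14.4,"z":-14,"turn":0}
    - {"fingers":-0.6,"x":19.5,"y":-14.4,"z":-14,"turn":0}
    - {"fingers":-0.6,"x":24,"y":-14.4,"z":-12,"turn":0}
    - {"fingers":-0.6,"x":28,"y":-14.4,"z":-8,"turn":0}
    - {"fingers":-0.6,"x":32,"y":-14.4,"z":-4,"turn":0}

```text
time_s: 25.0
tool_pos: [407.6, 284.0, 166.7]
orientation: [-2.076, -2.358, 0.001]
wrist_force: [1.0, 0.8, -0.7]
gripper_width: 0.801
```

servo_tool:
  series:
    - {"fingers":-0.6,"x":0,"y":0,"z":2,"turn":0}
    - {"fingers":-0.6,"x":0,"y":0,"z":5,"turn":0}
    - {"fingers":-0.6,"x":0,"y":0,"z":5,"turn":0}
    - {"fingers":-0.6,"x":0,"y":0,"z":5,"turn":0}

```text
time_s: 25.4
tool_pos: [408.1, 282.1, 118.5]
orientation: [-2.077, -2.356, 0.003]
wrist_force: [0.2, -0.9, -0.1]
gripper_width: 0.796
```

```bash
python3 - <<'E'
from h import *
go([406.8,292.5,20],.125+np.pi/2)
p,d=snap('side','10')
for c in [(406.8,292.5,.125),(518.7,301.6,-.208)]:
  for a,b in((50,30),(50,-30),(-50,-30),(-50,30)):
    v=proj('side',[c[0]+np.cos(c[2])*a-np.sin(c[2])*b,c[1]+np.sin(c[2])*a+np.cos(c[2])*b,6])[0]; cv2.circle(p,tuple(int(round(k)) for k in v),1,(0,0,255),-1)
crop(p,210,220,310,295,8,'pics/s10.png')
E
```

```text
shift cm [1.06 0.03 9.85] turn 0.001 cur yaw 1.697 j1,6 [0.44 0.31] tcp [408.1 282.1 118.5] tray [-150.7  284.2  118.5] F [ 0.2 -0.9 -0.1] w 0.796 t 25.4
```

View pics/s10.png

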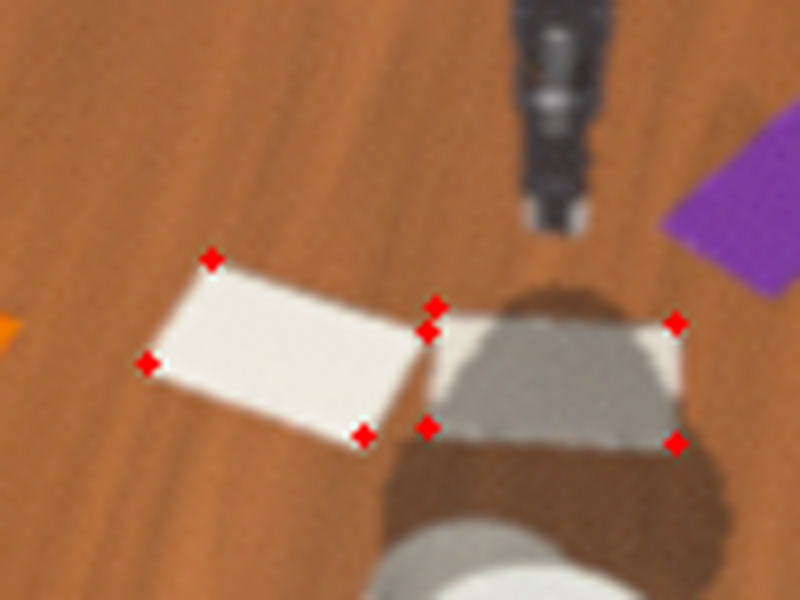

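servo_tool:
  series:
    - {"fingers":-0.6,"x":1.0,"y":0,"z":2,"turn":0}
    - {"fingers":-0.6,"x":1.0,"y":0,"z":6,"turn":0}
    - {"fingers":-0.6,"x":1.0,"y":0,"z":9,"turn":0}
    - {"fingers":-0.6,"x":1.0,"y":0,"z":10,"turn":0}
    - {"fingers":-0.6,"x":1.0,"y":0,"z":10,"turn":0}

```text
time_s: 25.95
tool_pos: [407.4, 292.1, 18.8]
orientation: [-2.077, -2.357, 0.001]
wrist_force: [0.2, -0.1, -0.9]
gripper_width: 0.799
```

```bash
python3 - <<'E'
from h import *
go([406.8,292.5,-2.5],.125+np.pi/2)
E
```

```text
shift cm [ 0.05 -0.05  2.13] turn 0.001 cur yaw 1.697 j1,6 [0.46 0.33] tcp [407.4 292.1  18.8] tray [-150.1  294.3   18.8] F [ 0.2 -0.1 -0.9] w 0.799 t 25.95
```

servo_tool:
  series:
    - {"fingers":-0.6,"x":0,"y":0,"z":1.2,"turn":0}
    - {"fingers":-0.6,"x":0,"y":0,"z":2.1,"turn":0}
    - {"fingers":-0.6,"x":0,"y":0,"z":2.1,"turn":0}
    - {"fingers":-0.3,"x":0,"y":0,"z":2.1,"turn":0}
    - {"fingers":0,"x":0,"y":0,"z":2.1,"turn":0}
    - {"fingers":1,"x":0,"y":0,"z":2.1,"turn":0}
    - {"fingers":1,"x":0,"y":0,"z":2.1,"turn":0}
    - {"fingers":1,"x":0,"y":0,"z":2.1,"turn":0}

```text
time_s: 26.75
tool_pos: [407.7, 292.5, -0.8]
orientation: [2.076, 2.357, 0.002]
wrist_force: [-3.1, -3.0, 13.2]
gripper_width: 0.665
```

servo_tool:
  series:
    - {"fingers":1,"x":0,"y":0,"z":-3,"turn":0}
    - {"fingers":1,"x":0,"y":0,"z":-7,"turn":0}
    - {"fingers":1,"x":0,"y":0,"z":-12,"turn":0}
    - {"fingers":1,"x":0,"y":0,"z":-17,"turn":0}
    - {"fingers":1,"x":0,"y":0,"z":-22,"turn":0}
    - {"fingers":1,"x":0,"y":0,"z":-26,"turn":0}
    - {"fingers":1,"x":0,"y":0,"z":-26,"turn":0}

```text
time_s: 27.45
tool_pos: [408.7, 293.0, 263.6]
orientation: [2.075, 2.355, 0.012]
wrist_force: [0.2, 0.0, -0.9]
gripper_width: 0.657
```

```bash
python3 - <<'E'
from h import *
go(tw(-6,-26,100),PY)
p,d=snap('side','11');u=proj('side',ctrl.get_obs()['tool_pos'])[0].astype(int)
crop(p,u[0]-50,u[1]-40,u[0]+50,u[1]+35,6,'pics/s11.png')
E
```

```text
shift cm [-32.16  14.13  16.38] turn 0.0 cur yaw 1.697 j1,6 [0.46 0.33] tcp [408.7 293.  263.6] tray [-148.7  295.1  263.6] F [ 0.2  0.  -0.9] w 0.657 t 27.45
```

View pics/s11.png

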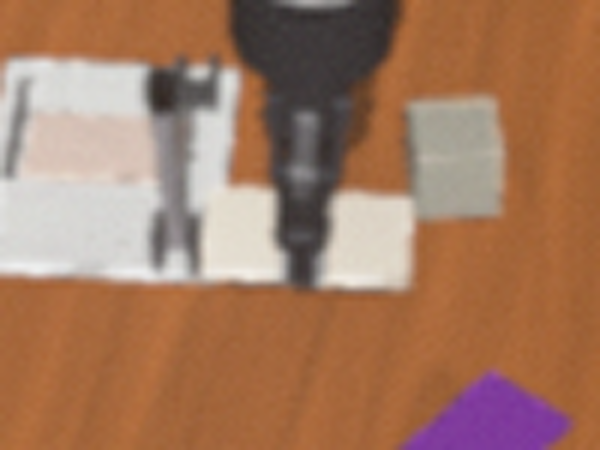

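Plate in hand. I'll carry it in front of and over the bar to the tray.

servo_tool:
  series:
    - {"fingers":1,"x":-3,"y":0,"z":0,"turn":0}
    - {"fingers":1,"x":-7,"y":0,"z":0,"turn":0}
    - {"fingers":1,"x":-11.5,"y":0,"z":0,"turn":0}
    - {"fingers":1,"x":-16,"y":0,"z":0,"turn":0}
    - {"fingers":1,"x":-20.5,"y":1,"z":1,"turn":0}
    - {"fingers":1,"x":-25,"y":3,"z":3,"turn":0}
    - {"fingers":1,"x":-28.5,"y":6,"z":6,"turn":0}
    - {"fingers":1,"x":-31,"y":9,"z":10,"turn":0}
    - {"fingers":1,"x":-32.1,"y":12,"z":13,"turn":0}
    - {"fingers":1,"x":-32.1,"y":14,"z":16,"turn":0}

```text
time_s: 28.5
tool_pos: [587.6, -10.3, 95.4]
orientation: [-2.079, -2.354, 0.001]
wrist_force: [0.4, -0.1, 0.1]
gripper_width: 0.661
```

servo_tool:
  series:
    - {"fingers":1,"x":0,"y":0,"z":3,"turn":0}
    - {"fingers":1,"x":0,"y":0,"z":5.5,"turn":0}
    - {"fingers":1,"x":0,"y":0,"z":5.5,"turn":0}
    - {"fingers":1,"x":0,"y":0,"z":5.5,"turn":0}

```text
time_s: 28.9
tool_pos: [586.0, -8.5, 42.8]
orientation: [-2.076, -2.356, 0.001]
wrist_force: [0.6, -0.2, -0.9]
gripper_width: 0.66
```

```bash
python3 - <<'E'
from h import *
go(tw(-6,-26,27.5),PY)
E
```

```text
shift cm [0.03 0.47 1.53] turn 0.0 cur yaw 1.697 j1,6 [-0.15 -0.28] tcp [586.   -8.5  42.8] tray [-10.7 -26.3  42.8] F [ 0.6 -0.2 -0.9] w 0.66 t 28.9
```

servo_tool:
  series:
    - {"fingers":1,"x":0,"y":0.4,"z":0.5,"turn":0}
    - {"fingers":1,"x":0,"y":0.4,"z":1.0,"turn":0}
    - {"fingers":1,"x":0,"y":0.4,"z":1.4,"turn":0}
    - {"fingers":1,"x":0,"y":0.4,"z":1.5,"turn":0}
    - {"fingers":1,"x":0,"y":0.4,"z":1.5,"turn":0}

```text
time_s: 29.4
tool_pos: [590.4, -8.0, 27.7]
orientation: [-2.077, -2.357, 0.0]
wrist_force: [1.1, -0.2, -1.4]
gripper_width: 0.665
```

```bash
python3 - <<'E'
from h import *
go(tw(-6,-26,26.5),PY)
E
```

```text
shift cm [0.04 0.02 0.12] turn 0.0 cur yaw 1.697 j1,6 [-0.15 -0.28] tcp [590.4  -8.   27.7] tray [ -6.2 -26.4  27.7] F [ 1.1 -0.2 -1.4] w 0.665 t 29.4
```

servo_tool:
  series:
    - {"fingers":1,"x":0,"y":0,"z":0.1,"turn":0}
    - {"fingers":1,"x":0,"y":0,"z":0.1,"turn":0}
    - {"fingers":-0.4,"x":0,"y":0,"z":0.1,"turn":0}
    - {"fingers":-0.6,"x":0,"y":0,"z":0.1,"turn":0}
    - {"fingers":-0.6,"x":0,"y":0,"z":0.1,"turn":0}
    - {"fingers":-0.6,"x":0,"y":0,"z":-3,"turn":0}
    - {"fingers":-0.6,"x":0,"y":-3,"z":-8,"turn":0}
    - {"fingers":-0.6,"x":0,"y":-7,"z":-13,"turn":0}
    - {"fingers":-0.6,"x":0,"y":-10,"z":-18,"turn":0}
    - {"fingers":-0.6,"x":0,"y":-12,"z":-22,"turn":0}

```text
time_s: 30.4
tool_pos: [481.9, -21.5, 227.3]
orientation: [-2.077, -2.357, 0.0]
wrist_force: [1.8, -0.2, -0.2]
gripper_width: 0.797
```

```bash
python3 - <<'E'
from h import *
p,d=snap('side','12'); crop(p,200,150,300,225,8,'pics/s12.png')
go([518.7,301.6,150],-.208+np.pi/2)
E
```

```text
shift cm [31.64  7.75  8.37] turn 0.334 cur yaw 1.697 j1,6 [-0.21 -0.34] tcp [481.1 -22.  234. ] tray [-116.4  -26.5  234. ] F [0.6 0.9 9.5] w 0.802 t 30.45
```

View pics/s12.png

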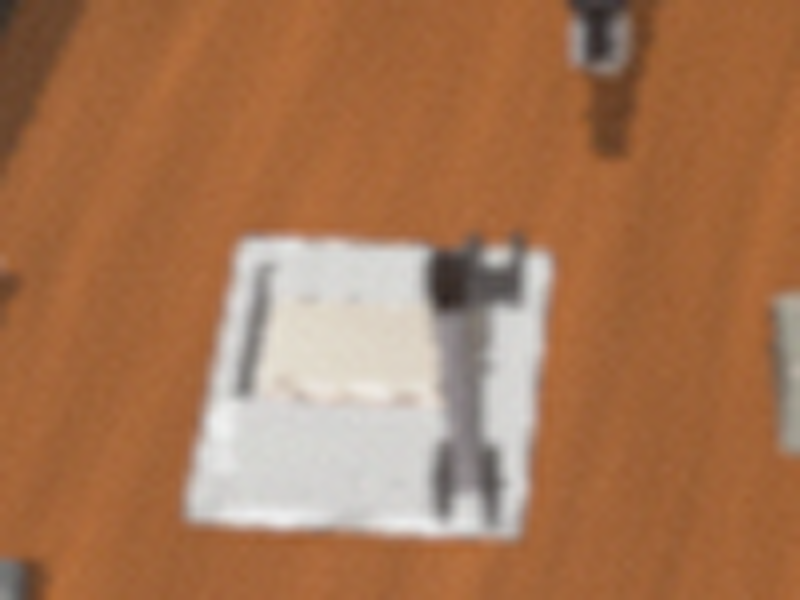

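servo_tool:
  series:
    - {"fingers":-0.6,"x":3,"y":0,"z":-1,"turn":0.05}
    - {"fingers":-0.6,"x":7,"y":0,"z":-2,"turn":0.1}
    - {"fingers":-0.6,"x":11,"y":0,"z":-2,"turn":0.15}
    - {"fingers":-0.6,"x":15,"y":0,"z":-2,"turn":0.2}
    - {"fingers":-0.6,"x":19,"y":1,"z":-2,"turn":0.25}
    - {"fingers":-0.6,"x":23,"y":3,"z":0,"turn":0.3}
    - {"fingers":-0.6,"x":27,"y":5,"z":3,"turn":0.33}
    - {"fingers":-0.6,"x":30.5,"y":7,"z":6,"turn":0.33}
    - {"fingers":-0.6,"x":31.6,"y":7.7,"z":9,"turn":0.33}
    - {"fingers":-0.6,"x":31.6,"y":7.7,"z":12,"turn":0.33}

```text
time_s: 31.45
tool_pos: [520.6, 303.7, 103.8]
orientation: [-2.434, -1.986, -0.0]
wrist_force: [0.2, -1.1, -0.0]
gripper_width: 0.8
```

```bash
python3 - <<'E'
from h import *
p,d=snap('side','13');
for c in [(518.7,301.6,-.208)]:
  for a,b in((50,30),(50,-30),(-50,-30),(-50,30)):
    v=proj('side',[c[0]+np.cos(c[2])*a-np.sin(c[2])*b,c[1]+np.sin(c[2])*a+np.cos(c[2])*b,6])[0]; cv2.circle(p,tuple(int(round(k)) for k in v),1,(0,0,255),-1)
crop(p,190,200,290,275,6,'pics/s13.png')
go([518.7,301.6,20],-.208+np.pi/2)
E
```

```text
shift cm [0.01 0.08 7.95] turn 0.006 cur yaw 1.368 j1,6 [0.39 0.59] tcp [518.3 301.9  99.5] tray [-38.8 290.1  99.5] F [-1.5 -0.4 -5.8] w 0.8 t 31.5
```

View pics/s13.png

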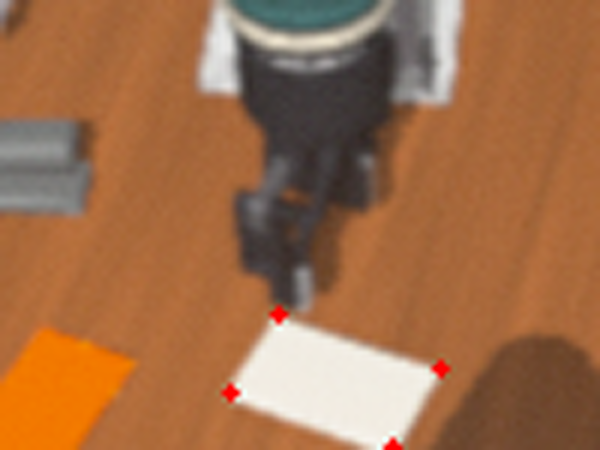

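servo_tool:
  series:
    - {"fingers":-0.6,"x":0,"y":0,"z":2,"turn":0}
    - {"fingers":-0.6,"x":0,"y":0,"z":5,"turn":0}
    - {"fingers":-0.6,"x":0,"y":0,"z":7.8,"turn":0}
    - {"fingers":-0.6,"x":0,"y":0,"z":7.8,"turn":0}
    - {"fingers":-0.6,"x":0,"y":0,"z":7.8,"turn":0}

```text
time_s: 32.0
tool_pos: [520.5, 301.5, 28.9]
orientation: [2.436, 1.984, 0.0]
wrist_force: [0.8, -0.4, 0.3]
gripper_width: 0.8
```

```bash
python3 - <<'E'
from h import *
go([518.7,301.6,-2.5],-.208+np.pi/2)
E
```

```text
shift cm [-0.03 -0.17  3.14] turn 0.004 cur yaw 1.367 j1,6 [0.39 0.59] tcp [520.5 301.5  28.9] tray [-36.8 289.4  28.9] F [ 0.8 -0.4  0.3] w 0.8 t 32.0
```

servo_tool:
  series:
    - {"fingers":-0.6,"x":0,"y":-0.2,"z":1.2,"turn":0}
    - {"fingers":-0.6,"x":0,"y":-0.2,"z":2.4,"turn":0}
    - {"fingers":-0.6,"x":0,"y":-0.2,"z":3.0,"turn":0}
    - {"fingers":-0.6,"x":0,"y":-0.2,"z":3.0,"turn":0}

```text
time_s: 32.4
tool_pos: [517.7, 301.8, -3.2]
orientation: [-2.436, -1.984, 0.002]
wrist_force: [0.3, 0.3, -0.4]
gripper_width: 0.798
```

```bash
python3 - <<'E'
from h import *
go([518.7,301.6,-2.5],-.208+np.pi/2)
E
```

```text
shift cm [ 0.    0.1  -0.07] turn 0.004 cur yaw 1.367 j1,6 [0.39 0.6 ] tcp [517.7 301.8  -3.2] tray [-39.5 290.   -3.2] F [ 0.3  0.3 -0.4] w 0.798 t 32.4
```

servo_tool:
  series:
    - {"fingers":-0.3,"x":0,"y":0,"z":0,"turn":0}
    - {"fingers":0,"x":0,"y":0,"z":0,"turn":0}
    - {"fingers":1,"x":0,"y":0,"z":0,"turn":0}
    - {"fingers":1,"x":0,"y":0,"z":0,"turn":0}
    - {"fingers":1,"x":0,"y":0,"z":0,"turn":0}

```text
time_s: 32.9
tool_pos: [518.3, 302.0, -1.6]
orientation: [2.436, 1.984, 0.001]
wrist_force: [-2.2, -1.2, 5.1]
gripper_width: 0.672
```

servo_tool:
  series:
    - {"fingers":1,"x":0,"y":0,"z":-3,"turn":0}
    - {"fingers":1,"x":0,"y":0,"z":-7,"turn":0}
    - {"fingers":1,"x":0,"y":0,"z":-12,"turn":0}
    - {"fingers":1,"x":0,"y":-2,"z":-17,"turn":-0.05}
    - {"fingers":1,"x":0,"y":-5,"z":-22,"turn":-0.1}
    - {"fingers":1,"x":0,"y":-8,"z":-26,"turn":-0.2}
    - {"fingers":1,"x":0,"y":-11,"z":-26,"turn":-0.3}
    - {"fingers":1,"x":0,"y":-11,"z":-26,"turn":-0.32}

```text
time_s: 33.7
tool_pos: [408.0, 325.2, 260.8]
orientation: [2.081, 2.352, 0.006]
wrist_force: [1.2, 1.0, -0.6]
gripper_width: 0.673
```

```bash
python3 - <<'E'
from h import *
go(tw(-6,-26,90),PY)
E
```

```text
shift cm [-35.28  14.02  17.05] turn -0.004 cur yaw 1.693 j1,6 [0.52 0.39] tcp [408.  325.2 260.8] tray [-145.4  327.   260.8] F [ 1.2  1.  -0.6] w 0.673 t 33.7
```

servo_tool:
  series:
    - {"fingers":1,"x":-3,"y":0,"z":0,"turn":0}
    - {"fingers":1,"x":-7.5,"y":0,"z":0,"turn":0}
    - {"fingers":1,"x":-12,"y":0,"z":0,"turn":0}
    - {"fingers":1,"x":-16.5,"y":0,"z":0,"turn":0}
    - {"fingers":1,"x":-21,"y":0,"z":0,"turn":0}
    - {"fingers":1,"x":-25.5,"y":1,"z":2,"turn":0}
    - {"fingers":1,"x":-30,"y":4,"z":5,"turn":0}
    - {"fingers":1,"x":-33.5,"y":7.5,"z":9,"turn":0}
    - {"fingers":1,"x":-35.2,"y":11,"z":13,"turn":0}
    - {"fingers":1,"x":-35.2,"y":14,"z":17,"turn":0}

```text
time_s: 34.7
tool_pos: [574.1, -9.2, 109.0]
orientation: [2.091, 2.343, 0.001]
wrist_force: [1.1, 0.9, -0.3]
gripper_width: 0.667
```

servo_tool:
  series:
    - {"fingers":1,"x":0,"y":0,"z":2,"turn":0}
    - {"fingers":1,"x":0,"y":0,"z":4,"turn":0}
    - {"fingers":1,"x":0,"y":0,"z":4,"turn":0}
    - {"fingers":1,"x":0,"y":0,"z":4,"turn":0}

```text
time_s: 35.1
tool_pos: [572.3, -7.0, 70.4]
orientation: [-2.089, -2.346, 0.0]
wrist_force: [0.3, -0.6, -0.3]
gripper_width: 0.664
```

```bash
python3 - <<'E'
from h import *
go(tw(-6,-26,32),PY)
E
```

```text
shift cm [-0.27  1.81  3.84] turn -0.01 cur yaw 1.687 j1,6 [-0.15 -0.27] tcp [572.3  -7.   70.4] tray [-24.1 -23.1  70.4] F [ 0.3 -0.6 -0.3] w 0.664 t 35.1
```

servo_tool:
  series:
    - {"fingers":1,"x":-0.2,"y":0.9,"z":0,"turn":-0.01}
    - {"fingers":1,"x":-0.2,"y":1.8,"z":0.5,"turn":-0.01}
    - {"fingers":1,"x":-0.2,"y":1.8,"z":1.5,"turn":-0.01}
    - {"fingers":1,"x":-0.2,"y":1.8,"z":2.5,"turn":-0.01}
    - {"fingers":1,"x":-0.2,"y":1.8,"z":2.5,"turn":-0.01}
    - {"fingers":1,"x":-0.2,"y":1.8,"z":2.5,"turn":-0.01}

```text
time_s: 35.7
tool_pos: [589.9, -6.7, 44.6]
orientation: [-2.076, -2.356, 0.001]
wrist_force: [0.6, 0.3, -0.4]
gripper_width: 0.671
```

```bash
python3 - <<'E'
from h import *
go(tw(-6,-26,31.5),PY)
p,d=snap('side','14'); crop(p,200,140,300,215,8,'pics/s14.png')
E
```

```text
shift cm [-0.09  0.06  1.31] turn 0.0 cur yaw 1.697 j1,6 [-0.15 -0.28] tcp [589.9  -6.7  44.6] tray [ -6.6 -25.1  44.6] F [ 0.6  0.3 -0.4] w 0.671 t 35.7
```

View pics/s14.png

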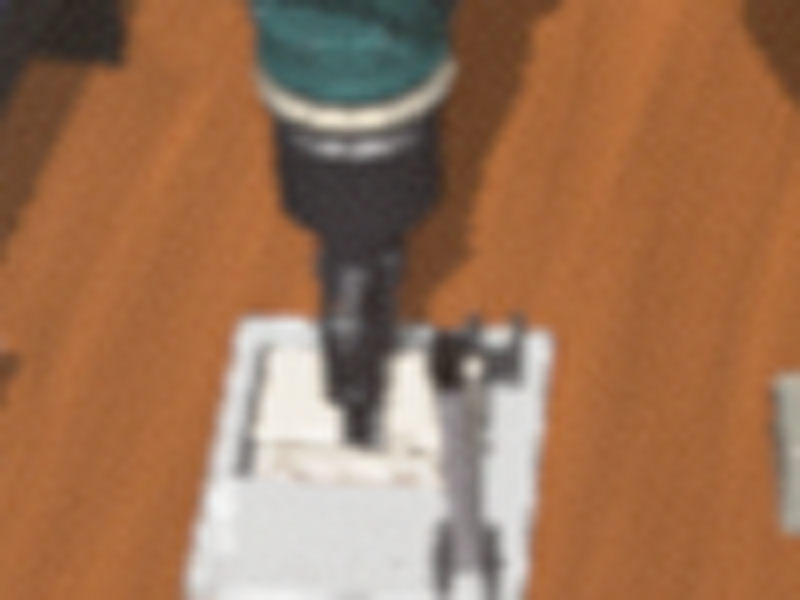

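Everything is aligned above the pile, so I'll lower and release.

servo_tool:
  series:
    - {"fingers":1,"x":-0.1,"y":0.1,"z":0.5,"turn":0}
    - {"fingers":1,"x":-0.1,"y":0.1,"z":0.9,"turn":0}
    - {"fingers":1,"x":-0.1,"y":0.1,"z":1.2,"turn":0}
    - {"fingers":1,"x":-0.1,"y":0.1,"z":1.2,"turn":0}
    - {"fingers":1,"x":-0.1,"y":0.1,"z":1.2,"turn":0}

```text
time_s: 36.25
tool_pos: [591.5, -7.6, 33.0]
orientation: [-2.077, -2.357, 0.0]
wrist_force: [0.5, -0.1, -0.1]
gripper_width: 0.672
```

```bash
python3 - <<'E'
from h import *
go(tw(-6,-26,31),PY)
E
```

```text
shift cm [ 0.02 -0.09  0.2 ] turn 0.0 cur yaw 1.697 j1,6 [-0.15 -0.28] tcp [591.5  -7.6  33. ] tray [ -5.1 -26.2  33. ] F [ 0.5 -0.1 -0.1] w 0.672 t 36.25
```

servo_tool:
  series:
    - {"fingers":1,"x":0,"y":0,"z":0.2,"turn":0}
    - {"fingers":1,"x":0,"y":0,"z":0.2,"turn":0}
    - {"fingers":-0.4,"x":0,"y":0,"z":0.2,"turn":0}
    - {"fingers":-0.6,"x":0,"y":0,"z":0.2,"turn":0}
    - {"fingers":-0.6,"x":0,"y":0,"z":0.2,"turn":0}
    - {"fingers":-0.6,"x":0,"y":0,"z":-3,"turn":0}
    - {"fingers":-0.6,"x":0,"y":0,"z":-7,"turn":0}
    - {"fingers":-0.6,"x":-4,"y":0,"z":-10,"turn":0}
    - {"fingers":-0.6,"x":-7,"y":0,"z":-11,"turn":0}

```text
time_s: 37.15
tool_pos: [601.7, -78.3, 146.5]
orientation: [2.073, 2.355, 0.003]
wrist_force: [0.8, -0.7, -0.8]
gripper_width: 0.804
```

servo_tool:
  series:
    - {"fingers":0.3,"x":0,"y":0,"z":0,"turn":0.15}
    - {"fingers":0.3,"x":0,"y":0,"z":0,"turn":0.3}
    - {"fingers":0.3,"x":0,"y":0,"z":0,"turn":0.45}
    - {"fingers":0.3,"x":0,"y":0,"z":0,"turn":0.6}
    - {"fingers":0.3,"x":0,"y":0,"z":0,"turn":0.75}
    - {"fingers":0.3,"x":0,"y":0,"z":0,"turn":0.9}
    - {"fingers":0.3,"x":0,"y":0,"z":0,"turn":1.05}
    - {"fingers":0.3,"x":0,"y":0,"z":0,"turn":1.2}
    - {"fingers":0.3,"x":0,"y":0,"z":0,"turn":1.35}
    - {"fingers":0.3,"x":0,"y":0,"z":0,"turn":1.5}

```text
time_s: 38.15
tool_pos: [600.3, -77.0, 143.1]
orientation: [3.127, 0.299, 0.0]
wrist_force: [-0.3, 0.1, 0.1]
gripper_width: 0.349
```

```bash
python3 - <<'E'
from h import *
to(tw(-2,-85,60),TT)
p,d=snap('side','15'); crop(p,200,140,300,215,8,'pics/s15.png')
p,d=snap('top','15'); crop(p,130,100,400,290,2.9,'pics/t15.png')
E
```

```text
shift cm [ 0.38 -1.09  8.31] turn 0.065 cur yaw 0.191 j6 1.12 tcp [600.3 -77.  143.1] tilt [ 0. -0. -1.] F [-0.3  0.1  0.1] w 0.349 t 38.15
```

View pics/s15.png

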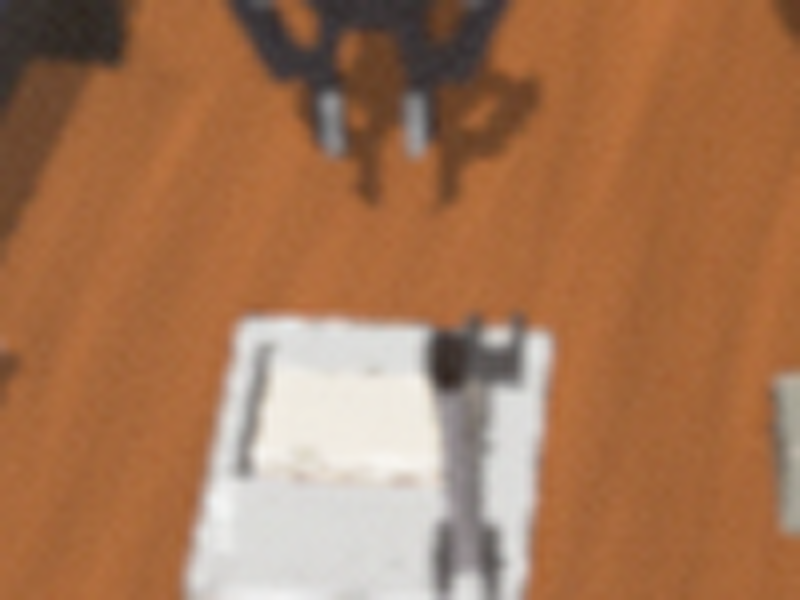

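View pics/t15.png

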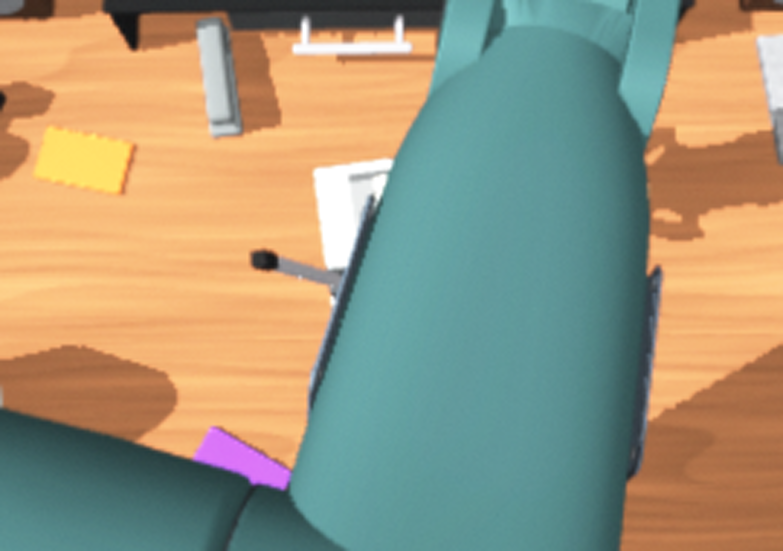

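servo_tool:
  series:
    - {"fingers":0.3,"x":0.3,"y":-1.0,"z":2,"turn":0.065}
    - {"fingers":0.3,"x":0.3,"y":-1.0,"z":5,"turn":0.065}
    - {"fingers":0.3,"x":0.3,"y":-1.0,"z":8.3,"turn":0.065}
    - {"fingers":0.3,"x":0.3,"y":-1.0,"z":8.3,"turn":0.065}
    - {"fingers":0.3,"x":0.3,"y":-1.0,"z":8.3,"turn":0.065}

```text
time_s: 38.75
tool_pos: [601.3, -66.7, 60.6]
orientation: [-3.134, -0.211, 0.001]
wrist_force: [0.9, -0.6, 1.0]
gripper_width: 0.354
```

```bash
python3 - <<'E'
from h import *
to(tw(-2,-85,9.5),TT);print(wt(ctrl.get_obs()['tool_pos']))
E
```

```text
shift cm [ 0.09 -0.1   5.11] turn 0.009 cur yaw 0.135 j6 1.19 tcp [601.3 -66.7  60.6] tilt [-0.001  0.    -1.   ] F [ 0.9 -0.6  1. ] w 0.354 t 38.75
[ -2.84309714 -85.986302    60.61302096]
```

servo_tool:
  series:
    - {"fingers":0.3,"x":0.1,"y":0,"z":2,"turn":0.009}
    - {"fingers":0.3,"x":0.1,"y":0,"z":4,"turn":0.009}
    - {"fingers":0.3,"x":0.1,"y":0,"z":5,"turn":0.009}
    - {"fingers":0.3,"x":0.1,"y":0,"z":5,"turn":0.009}
    - {"fingers":0.3,"x":0.1,"y":0,"z":5,"turn":0.009}

```text
time_s: 39.25
tool_pos: [603.0, -66.7, 11.3]
orientation: [3.135, 0.194, 0.002]
wrist_force: [0.0, 0.0, -0.0]
gripper_width: 0.347
```

```bash
python3 - <<'E'
from h import *
to(tw(-2,-60,9.5),TT);print(wt(ctrl.get_obs()['tool_pos']))
E
```

```text
shift cm [-0.09 -2.63  0.18] turn -0.002 cur yaw 0.124 j6 1.2 tcp [603.  -66.7  11.3] tilt [ 0.001 -0.    -1.   ] F [ 0.  0. -0.] w 0.347 t 39.25
[ -1.15577855 -86.25556723  11.29944755]
```

servo_tool:
  series:
    - {"fingers":0.3,"x":0,"y":-0.5,"z":0.2,"turn":0}
    - {"fingers":0.3,"x":0,"y":-1.0,"z":0.2,"turn":0}
    - {"fingers":0.3,"x":0,"y":-1.4,"z":0.2,"turn":0}
    - {"fingers":0.3,"x":0,"y":-1.8,"z":0.2,"turn":0}
    - {"fingers":0.3,"x":0,"y":-2.2,"z":0.2,"turn":0}
    - {"fingers":0.3,"x":0,"y":-2.6,"z":0.2,"turn":0}
    - {"fingers":0.3,"x":0,"y":-3.0,"z":0.2,"turn":0}
    - {"fingers":0.3,"x":0,"y":-3.4,"z":0.2,"turn":0}
    - {"fingers":0.3,"x":0,"y":-3.7,"z":0.2,"turn":0}
    - {"fingers":0.3,"x":0,"y":-4.0,"z":0.2,"turn":0}

```text
time_s: 40.25
tool_pos: [597.4, -26.6, 8.1]
orientation: [3.136, 0.193, 0.0]
wrist_force: [0.6, -3.5, 1.1]
gripper_width: 0.347
```

```bash
python3 - <<'E'
from h import *
to(tw(-2,-41,9),TT);print(wt(ctrl.get_obs()['tool_pos']))
p,d=snap('side','16'); crop(p,200,140,300,215,8,'pics/s16.png')
E
```

```text
shift cm [-0.04 -0.48 -0.09] turn -0.003 cur yaw 0.123 j6 1.27 tcp [597.4 -26.6   8.1] tilt [ 0. -0. -1.] F [ 0.6 -3.5  1.1] w 0.347 t 40.25
[ -1.61911801 -45.78629981   8.06231622]
```

View pics/s16.png

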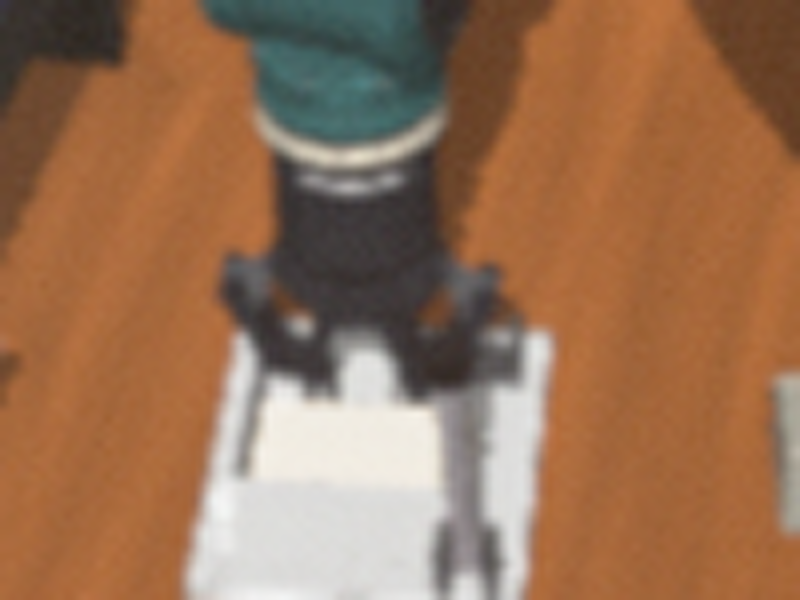

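servo_tool:
  series:
    - {"fingers":0.3,"x":0,"y":-0.15,"z":0,"turn":0}
    - {"fingers":0.3,"x":0,"y":-0.3,"z":0,"turn":0}
    - {"fingers":0.3,"x":0,"y":-0.4,"z":0,"turn":0}
    - {"fingers":0.3,"x":0,"y":-0.4,"z":0,"turn":0}

```text
time_s: 40.7
tool_pos: [596.8, -22.7, 8.0]
orientation: [-3.135, -0.193, 0.0]
wrist_force: [0.1, -0.8, 1.5]
gripper_width: 0.347
```

servo_tool:
  series:
    - {"fingers":0.3,"x":0,"y":-0.1,"z":0,"turn":0}
    - {"fingers":0.3,"x":0,"y":-0.2,"z":0,"turn":0}
    - {"fingers":0.3,"x":0,"y":-0.2,"z":0,"turn":0}

```text
time_s: 41.0
tool_pos: [596.6, -20.8, 8.0]
orientation: [-3.136, -0.193, 0.0]
wrist_force: [-0.2, -1.3, -0.2]
gripper_width: 0.348
```

```bash
python3 - <<'E'
from h import *
to(tw(-2,-41,9),TT);print(wt(ctrl.get_obs()['tool_pos']))
E
```

```text
shift cm [-0.03  0.11 -0.1 ] turn -0.003 cur yaw 0.123 j6 1.28 tcp [596.6 -20.8   8. ] tilt [-0.  0. -1.] F [-0.2 -1.3 -0.2] w 0.348 t 41.0
[ -1.71595287 -39.89363032   7.98956737]
```

servo_tool:
  series:
    - {"fingers":0.3,"x":0,"y":-0.1,"z":0,"turn":0}
    - {"fingers":0.3,"x":0,"y":-0.2,"z":0,"turn":0}
    - {"fingers":0.3,"x":0,"y":-0.2,"z":0,"turn":0}

```text
time_s: 41.3
tool_pos: [596.6, -19.9, 8.0]
orientation: [3.133, 0.192, 0.0]
wrist_force: [1.5, -10.2, -0.9]
gripper_width: 0.353
```

servo_tool:
  series:
    - {"fingers":0.3,"x":0,"y":-0.1,"z":0,"turn":0}
    - {"fingers":0.3,"x":0,"y":-0.2,"z":0,"turn":0}
    - {"fingers":0.3,"x":0,"y":-0.2,"z":0,"turn":0}

```text
time_s: 41.6
tool_pos: [596.6, -19.8, 8.2]
orientation: [3.13, 0.19, 0.0]
wrist_force: [1.3, -24.0, -1.1]
gripper_width: 0.352
```

The pile is seated against the side fence: 24 N at a hard stop. I'll back off and line up the push toward the back fence.

servo_tool:
  series:
    - {"fingers":0.3,"x":0,"y":1.5,"z":0,"turn":0}
    - {"fingers":0.3,"x":0,"y":3,"z":0,"turn":0}
    - {"fingers":0.3,"x":0,"y":3,"z":-3,"turn":0}
    - {"fingers":0.3,"x":0,"y":3,"z":-7,"turn":0}
    - {"fingers":0.3,"x":0,"y":3,"z":-11,"turn":-0.1}
    - {"fingers":0.3,"x":0,"y":3,"z":-14,"turn":-0.25}
    - {"fingers":0.4,"x":0,"y":3,"z":-14,"turn":-0.4}
    - {"fingers":0.4,"x":0,"y":3,"z":-14,"turn":-0.55}
    - {"fingers":0.4,"x":0,"y":3,"z":-14,"turn":-0.7}
    - {"fingers":0.4,"x":0,"y":3,"z":-14,"turn":-0.85}

```text
time_s: 42.6
tool_pos: [599.8, -47.1, 148.0]
orientation: [-2.772, -1.477, -0.0]
wrist_force: [-0.3, 0.0, 0.1]
gripper_width: 0.299
```

servo_tool:
  series:
    - {"fingers":0.4,"x":0,"y":0,"z":0,"turn":-0.15}
    - {"fingers":0.4,"x":0,"y":0,"z":0,"turn":-0.3}
    - {"fingers":0.4,"x":0,"y":0,"z":0,"turn":-0.45}
    - {"fingers":0.4,"x":0,"y":0,"z":0,"turn":-0.6}
    - {"fingers":0.4,"x":0,"y":0,"z":0,"turn":-0.72}
    - {"fingers":0.4,"x":0,"y":0,"z":0,"turn":-0.72}

```text
time_s: 43.2
tool_pos: [599.8, -47.1, 147.9]
orientation: [-2.079, -2.354, -0.001]
wrist_force: [-0.8, 1.0, 1.0]
gripper_width: 0.296
```

```bash
python3 - <<'E'
from h import *
go(tw(-90,0,60),PY)
p,d=snap('side','17'); crop(p,200,150,300,225,8,'pics/s17.png')
E
```

```text
shift cm [ 6.61 -8.83  8.8 ] turn -0.002 cur yaw 1.695 j1,6 [-0.21 -0.34] tcp [599.8 -47.1 147.9] tray [ -1.8 -66.4 147.9] F [-0.8  1.   1. ] w 0.296 t 43.2
```

View pics/s17.png

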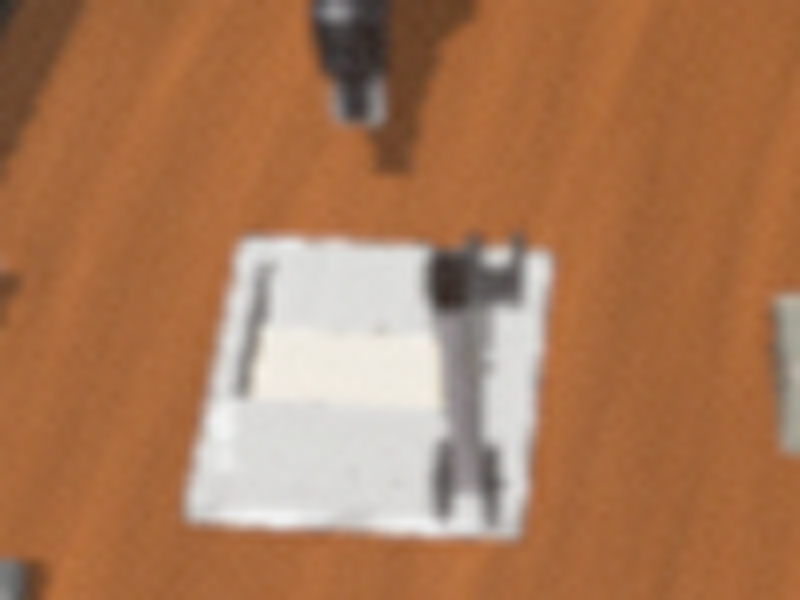

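servo_tool:
  series:
    - {"fingers":0.4,"x":1,"y":-3,"z":0,"turn":0}
    - {"fingers":0.4,"x":3,"y":-6,"z":0,"turn":0}
    - {"fingers":0.4,"x":5,"y":-8.8,"z":0,"turn":0}
    - {"fingers":0.4,"x":6.5,"y":-8.8,"z":2,"turn":0}
    - {"fingers":0.4,"x":6.5,"y":-8.8,"z":5,"turn":0}
    - {"fingers":0.4,"x":6.5,"y":-8.8,"z":8.7,"turn":0}
    - {"fingers":0.4,"x":6.5,"y":-8.8,"z":8.7,"turn":0}
    - {"fingers":0.4,"x":6.5,"y":-8.8,"z":8.7,"turn":0}

```text
time_s: 44.05
tool_pos: [504.5, 7.0, 61.6]
orientation: [-2.084, -2.35, 0.001]
wrist_force: [0.2, -1.2, 0.4]
gripper_width: 0.297
```

```bash
python3 - <<'E'
from h import *
go(tw(-85,0,9),PY)
E
```

```text
shift cm [0.07 0.47 5.26] turn -0.006 cur yaw 1.691 j1,6 [-0.15 -0.27] tcp [504.5   7.   61.6] tray [-89.6  -0.7  61.6] F [ 0.2 -1.2  0.4] w 0.297 t 44.05
```

servo_tool:
  series:
    - {"fingers":0.4,"x":0,"y":0,"z":2,"turn":0}
    - {"fingers":0.4,"x":0,"y":0,"z":4,"turn":0}
    - {"fingers":0.4,"x":0,"y":0,"z":5.1,"turn":0}
    - {"fingers":0.4,"x":0,"y":0,"z":5.1,"turn":0}
    - {"fingers":0.4,"x":0,"y":0,"z":5.1,"turn":0}

```text
time_s: 44.55
tool_pos: [505.3, 6.9, 11.1]
orientation: [2.082, 2.352, 0.001]
wrist_force: [-0.1, -0.4, 0.3]
gripper_width: 0.296
```

```bash
python3 - <<'E'
from h import *
go(tw(-62,0,9),PY)
E
```

```text
shift cm [0.1  2.68 0.21] turn -0.004 cur yaw 1.692 j1,6 [-0.15 -0.27] tcp [505.3   6.9  11.1] tray [-88.9  -0.9  11.1] F [-0.1 -0.4  0.3] w 0.296 t 44.55
```

servo_tool:
  series:
    - {"fingers":0.4,"x":0,"y":0.5,"z":0.2,"turn":-0.004}
    - {"fingers":0.4,"x":0,"y":1.0,"z":0.2,"turn":-0.004}
    - {"fingers":0.4,"x":0,"y":1.4,"z":0.2,"turn":-0.004}
    - {"fingers":0.4,"x":0,"y":1.8,"z":0.2,"turn":-0.004}
    - {"fingers":0.4,"x":0,"y":2.1,"z":0.2,"turn":-0.004}
    - {"fingers":0.4,"x":0,"y":2.4,"z":0.2,"turn":-0.004}
    - {"fingers":0.4,"x":0,"y":2.6,"z":0.2,"turn":-0.004}
    - {"fingers":0.4,"x":0,"y":2.6,"z":0.2,"turn":-0.004}

```text
time_s: 45.35
tool_pos: [530.5, 10.3, 8.0]
orientation: [-2.077, -2.357, 0.0]
wrist_force: [-0.8, 0.1, 0.8]
gripper_width: 0.302
```

servo_tool:
  series:
    - {"fingers":0.4,"x":0,"y":0.1,"z":0,"turn":0}
    - {"fingers":0.4,"x":0,"y":0.2,"z":0,"turn":0}
    - {"fingers":0.4,"x":0,"y":0.2,"z":0,"turn":0}

```text
time_s: 45.65
tool_pos: [532.4, 10.6, 8.0]
orientation: [-2.077, -2.357, -0.0]
wrist_force: [-1.4, -0.2, -1.6]
gripper_width: 0.3
```

```bash
python3 - <<'E'
from h import *
go(tw(-59,0,9),PY)
E
```

```text
shift cm [ 0.07  0.25 -0.1 ] turn 0.0 cur yaw 1.697 j1,6 [-0.13 -0.26] tcp [532.4  10.6   8. ] tray [-61.5  -0.7   8. ] F [-1.4 -0.2 -1.6] w 0.3 t 45.65
```

servo_tool:
  series:
    - {"fingers":0.4,"x":0,"y":0.1,"z":0,"turn":0}
    - {"fingers":0.4,"x":0,"y":0.2,"z":0,"turn":0}
    - {"fingers":0.4,"x":0,"y":0.2,"z":0,"turn":0}

```text
time_s: 45.95
tool_pos: [533.4, 10.7, 7.9]
orientation: [-2.076, -2.356, 0.002]
wrist_force: [-7.3, -2.4, 4.9]
gripper_width: 0.299
```

servo_tool:
  series:
    - {"fingers":0.4,"x":0,"y":0.1,"z":0,"turn":0}
    - {"fingers":0.4,"x":0,"y":0.2,"z":0,"turn":0}
    - {"fingers":0.4,"x":0,"y":0.2,"z":0,"turn":0}

```text
time_s: 46.25
tool_pos: [533.4, 10.7, 7.9]
orientation: [-2.075, -2.354, 0.007]
wrist_force: [-19.0, -5.0, 15.2]
gripper_width: 0.298
```

The back fence is reached too (19 N, hard stop). I'll back off and inspect.

servo_tool:
  series:
    - {"fingers":0.4,"x":0,"y":-1.5,"z":0,"turn":0}
    - {"fingers":0.4,"x":0,"y":-3,"z":0,"turn":0}
    - {"fingers":0.4,"x":0,"y":-3,"z":-4,"turn":0}
    - {"fingers":0.4,"x":-2,"y":-4,"z":-8,"turn":0}
    - {"fingers":0.4,"x":-5,"y":-6,"z":-12,"turn":0}
    - {"fingers":0.4,"x":-9,"y":-9,"z":-15,"turn":0}
    - {"fingers":0.4,"x":-13,"y":-11,"z":-15,"turn":0}
    - {"fingers":0.4,"x":-17,"y":-11,"z":-15,"turn":0}
    - {"fingers":0.4,"x":-21,"y":-11,"z":-15,"turn":0}
    - {"fingers":0.4,"x":-25,"y":-11,"z":-15,"turn":0}

```text
time_s: 47.25
tool_pos: [458.9, -253.0, 158.5]
orientation: [2.077, 2.355, 0.001]
wrist_force: [0.4, 0.2, -0.8]
gripper_width: 0.303
```

servo_tool:
  series:
    - {"fingers":0.4,"x":-4,"y":0,"z":0,"turn":0}
    - {"fingers":0.4,"x":-8,"y":0,"z":0,"turn":0}
    - {"fingers":0.4,"x":-8,"y":0,"z":0,"turn":0}

```text
time_s: 47.55
tool_pos: [469.4, -334.6, 157.6]
orientation: [2.079, 2.353, -0.001]
wrist_force: [-0.3, 1.0, 0.1]
gripper_width: 0.304
```

```bash
python3 - <<'E'
from h import *
p,d=snap('side','18'); crop(p,210,165,290,225,10,'pics/s18.png')
p,d=snap('top','18'); crop(p,230,145,320,212,8,'pics/t18.png'); cv2.imwrite('pics/t18f.png',p)
E
```

```text
(no output)
```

View pics/s18.png

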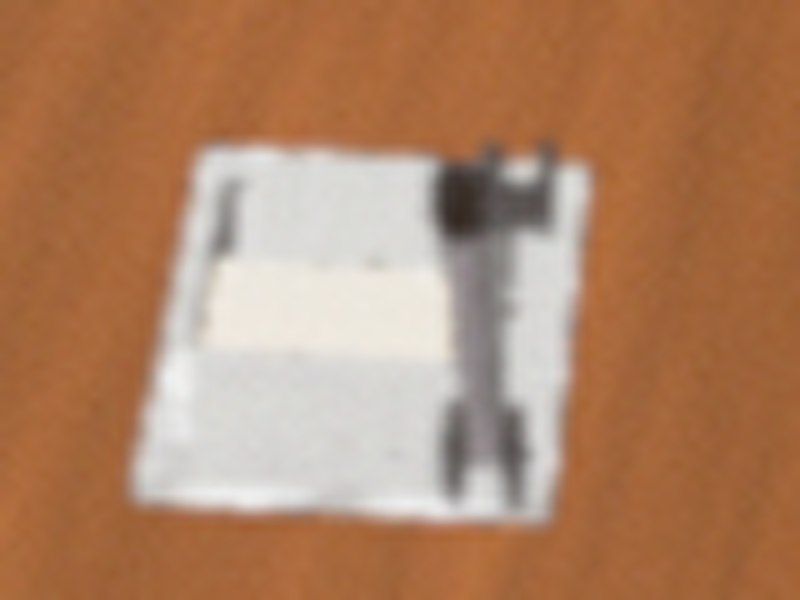

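View pics/t18.png

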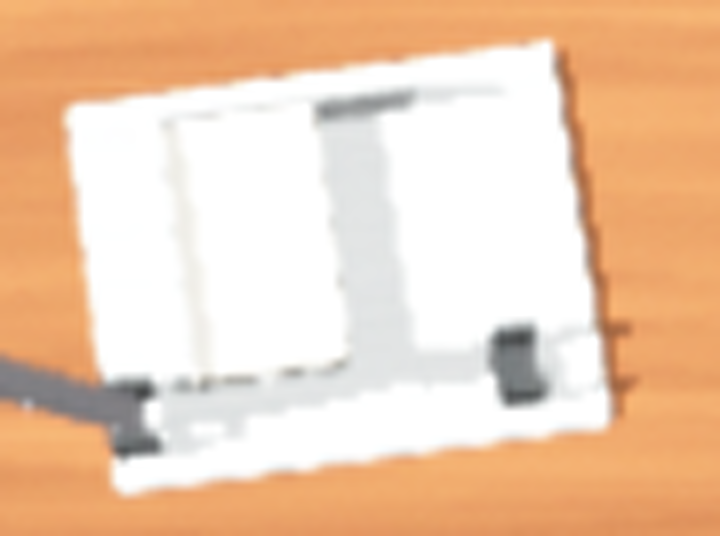

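View pics/t18f.png

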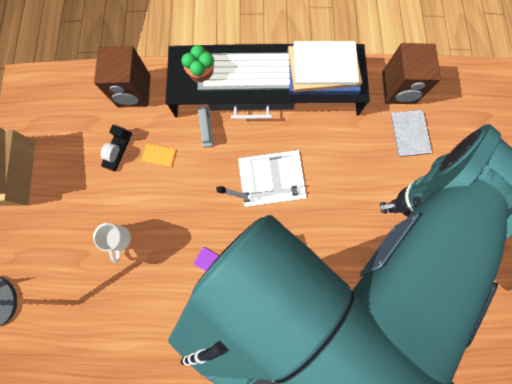

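```bash
python3 - <<'E'
from h import *
for P in [(-50,-30,38),(50,-30,38),(-50,30,38)]:
    u=proj('top',tw(*P))[0];print('top',((u-[230,145]+.5)*8-.5).round(), end=' ')
    u=proj('side',tw(*P))[0];print('side',((u-[210,165]+.5)*10-.5).round())
E
```

```text
top [350. 358.] side [477. 270.]
top [314. 106.] side [214. 257.]
top [194. 379.] side [462. 379.]
```

The images agree with flush: the predicted pile corner is at (350,358) and it appears at about (347,362). I'll give one more tap on each side for certainty.

servo_tool:
  series:
    - {"fingers":0.3,"x":0,"y":0,"z":0,"turn":0.15}
    - {"fingers":0.3,"x":0,"y":0,"z":0,"turn":0.3}
    - {"fingers":0.3,"x":0,"y":0,"z":0,"turn":0.45}
    - {"fingers":0.3,"x":0,"y":0,"z":0,"turn":0.6}
    - {"fingers":0.3,"x":0,"y":0,"z":0,"turn":0.75}
    - {"fingers":0.3,"x":0,"y":0,"z":0,"turn":0.9}
    - {"fingers":0.3,"x":0,"y":0,"z":0,"turn":1.05}
    - {"fingers":0.3,"x":0,"y":0,"z":0,"turn":1.2}
    - {"fingers":0.3,"x":0,"y":0,"z":0,"turn":1.35}
    - {"fingers":0.3,"x":0,"y":0,"z":0,"turn":1.5}

```text
time_s: 48.65
tool_pos: [468.9, -328.9, 158.4]
orientation: [3.127, 0.301, 0.001]
wrist_force: [0.2, 0.5, 0.6]
gripper_width: 0.35
```

```bash
python3 - <<'E'
from h import *
to(tw(-2,-85,60),TT)
E
```

```text
shift cm [ 18.09 -23.3    9.84] turn 0.066 cur yaw 0.192 j6 0.62 tcp [ 468.9 -328.9  158.4] tilt [ 0. -0. -1.] F [0.2 0.5 0.6] w 0.35 t 48.65
```

servo_tool:
  series:
    - {"fingers":0.3,"x":3,"y":-3,"z":0,"turn":0.066}
    - {"fingers":0.3,"x":6,"y":-6.5,"z":0,"turn":0.066}
    - {"fingers":0.3,"x":9,"y":-10,"z":0,"turn":0.066}
    - {"fingers":0.3,"x":12,"y":-13.5,"z":0,"turn":0.066}
    - {"fingers":0.3,"x":15,"y":-17,"z":0,"turn":0.066}
    - {"fingers":0.3,"x":17,"y":-20,"z":3,"turn":0.066}
    - {"fingers":0.3,"x":18,"y":-22,"z":6,"turn":0.066}
    - {"fingers":0.3,"x":18,"y":-22.5,"z":9,"turn":0.066}
    - {"fingers":0.3,"x":18,"y":-22.5,"z":9,"turn":0.066}
    - {"fingers":0.3,"x":18,"y":-22.5,"z":9,"turn":0.066}

```text
time_s: 49.65
tool_pos: [601.0, -73.8, 68.9]
orientation: [-3.135, -0.207, 0.0]
wrist_force: [0.3, -0.7, 0.2]
gripper_width: 0.35
```

```bash
python3 - <<'E'
from h import *
to(tw(-2,-85,9),TT);print(wt(ctrl.get_obs()['tool_pos']))
E
```

```text
shift cm [ 0.21 -0.8   5.99] turn 0.006 cur yaw 0.132 j6 1.18 tcp [601.  -73.8  68.9] tilt [-0.  0. -1.] F [ 0.3 -0.7  0.2] w 0.35 t 49.65
[ -4.02796307 -92.99876742  68.9224691 ]
```

servo_tool:
  series:
    - {"fingers":0.3,"x":0.2,"y":-1.0,"z":2,"turn":0.006}
    - {"fingers":0.3,"x":0.2,"y":-1.5,"z":4,"turn":0.006}
    - {"fingers":0.3,"x":0.2,"y":-1.5,"z":5.9,"turn":0.006}
    - {"fingers":0.3,"x":0.2,"y":-1.5,"z":5.9,"turn":0.006}
    - {"fingers":0.3,"x":0.2,"y":-1.5,"z":5.9,"turn":0.006}

```text
time_s: 50.15
tool_pos: [602.0, -59.8, 10.8]
orientation: [3.135, 0.195, 0.003]
wrist_force: [-0.2, 0.1, 0.4]
gripper_width: 0.355
```

```bash
python3 - <<'E'
from h import *
to(tw(-2,-41,8.5),TT);print(wt(ctrl.get_obs()['tool_pos']))
E
```

```text
shift cm [-0.08 -3.82  0.22] turn -0.002 cur yaw 0.124 j6 1.21 tcp [602.  -59.8  10.8] tilt [ 0.002 -0.    -1.   ] F [-0.2  0.1  0.4] w 0.355 t 50.15
[ -1.26404211 -79.24893859  10.77138623]
```

servo_tool:
  series:
    - {"fingers":0.3,"x":0,"y":-0.5,"z":0.25,"turn":0}
    - {"fingers":0.3,"x":0,"y":-1.2,"z":0.25,"turn":0}
    - {"fingers":0.3,"x":0,"y":-2,"z":0.25,"turn":0}
    - {"fingers":0.3,"x":0,"y":-2.8,"z":0.25,"turn":0}
    - {"fingers":0.3,"x":0,"y":-3.4,"z":0.25,"turn":0}
    - {"fingers":0.3,"x":0,"y":-3.7,"z":0.25,"turn":0}
    - {"fingers":0.3,"x":0,"y":-3.9,"z":0.25,"turn":0}
    - {"fingers":0.3,"x":0,"y":-4.1,"z":0.25,"turn":0}
    - {"fingers":0.3,"x":0,"y":-4.1,"z":0.25,"turn":0}

```text
time_s: 51.05
tool_pos: [597.1, -19.8, 7.6]
orientation: [3.131, 0.195, 0.003]
wrist_force: [0.1, -14.9, 5.3]
gripper_width: 0.349
```

servo_tool:
  series:
    - {"fingers":0.3,"x":0,"y":-0.1,"z":0,"turn":0}
    - {"fingers":0.3,"x":0,"y":-0.2,"z":0,"turn":0}
    - {"fingers":0.3,"x":0,"y":-0.2,"z":0,"turn":0}

```text
time_s: 51.35
tool_pos: [597.1, -19.8, 7.6]
orientation: [3.127, 0.193, 0.003]
wrist_force: [-0.3, -29.1, 3.3]
gripper_width: 0.346
```

Same stop position (y −19.8) as before, so it is flush on the side fence. Back off and repeat the x tap.

servo_tool:
  series:
    - {"fingers":0.3,"x":0,"y":1.5,"z":0,"turn":0}
    - {"fingers":0.3,"x":0,"y":3,"z":0,"turn":0}
    - {"fingers":0.3,"x":0,"y":3,"z":-3,"turn":0}
    - {"fingers":0.3,"x":0,"y":3,"z":-7,"turn":0}
    - {"fingers":0.3,"x":0,"y":3,"z":-11,"turn":-0.1}
    - {"fingers":0.3,"x":0,"y":3,"z":-14,"turn":-0.25}
    - {"fingers":0.4,"x":0,"y":3,"z":-14,"turn":-0.4}
    - {"fingers":0.4,"x":0,"y":3,"z":-14,"turn":-0.55}
    - {"fingers":0.4,"x":0,"y":3,"z":-14,"turn":-0.7}
    - {"fingers":0.4,"x":0,"y":3,"z":-14,"turn":-0.85}

```text
time_s: 52.35
tool_pos: [599.5, -45.5, 146.9]
orientation: [-2.771, -1.481, -0.0]
wrist_force: [0.2, 0.6, -0.1]
gripper_width: 0.3
```

servo_tool:
  series:
    - {"fingers":0.4,"x":0,"y":0,"z":0,"turn":-0.15}
    - {"fingers":0.4,"x":0,"y":0,"z":0,"turn":-0.3}
    - {"fingers":0.4,"x":0,"y":0,"z":0,"turn":-0.45}
    - {"fingers":0.4,"x":0,"y":0,"z":0,"turn":-0.6}
    - {"fingers":0.4,"x":0,"y":0,"z":0,"turn":-0.72}
    - {"fingers":0.4,"x":0,"y":0,"z":0,"turn":-0.72}

```text
time_s: 52.95
tool_pos: [599.5, -45.6, 146.8]
orientation: [-2.077, -2.357, -0.0]
wrist_force: [-0.6, -0.7, -0.7]
gripper_width: 0.303
```

servo_tool:
  series:
    - {"fingers":0.4,"x":1,"y":-3,"z":0,"turn":0}
    - {"fingers":0.4,"x":3,"y":-6,"z":0,"turn":0}
    - {"fingers":0.4,"x":5,"y":-8.8,"z":0,"turn":0}
    - {"fingers":0.4,"x":6.5,"y":-8.8,"z":2,"turn":0}
    - {"fingers":0.4,"x":6.5,"y":-8.8,"z":5,"turn":0}
    - {"fingers":0.4,"x":6.5,"y":-8.8,"z":8.7,"turn":0}
    - {"fingers":0.4,"x":6.5,"y":-8.8,"z":8.7,"turn":0}
    - {"fingers":0.4,"x":6.5,"y":-8.8,"z":8.7,"turn":0}

```text
time_s: 53.75
tool_pos: [504.1, 7.5, 60.2]
orientation: [-2.081, -2.352, 0.001]
wrist_force: [0.8, 0.2, 0.1]
gripper_width: 0.302
```

```bash
python3 - <<'E'
from h import *
go(tw(-88,0,9),PY)
E
```

```text
shift cm [0.01 0.2  5.12] turn -0.004 cur yaw 1.693 j1,6 [-0.15 -0.27] tcp [504.1   7.5  60.2] tray [-89.9  -0.2  60.2] F [0.8 0.2 0.1] w 0.302 t 53.75
```

servo_tool:
  series:
    - {"fingers":0.4,"x":0,"y":0,"z":2,"turn":0}
    - {"fingers":0.4,"x":0,"y":0,"z":4,"turn":0}
    - {"fingers":0.4,"x":0,"y":0,"z":5.1,"turn":0}
    - {"fingers":0.4,"x":0,"y":0,"z":5.1,"turn":0}
    - {"fingers":0.4,"x":0,"y":0,"z":5.1,"turn":0}

```text
time_s: 54.25
tool_pos: [504.9, 7.2, 9.6]
orientation: [2.079, 2.354, 0.001]
wrist_force: [0.5, -0.7, 0.5]
gripper_width: 0.3
```

servo_tool:
  series:
    - {"fingers":0.4,"x":0,"y":0.5,"z":0.1,"turn":-0.004}
    - {"fingers":0.4,"x":0,"y":1.2,"z":0.1,"turn":-0.004}
    - {"fingers":0.4,"x":0,"y":1.9,"z":0.1,"turn":-0.004}
    - {"fingers":0.4,"x":0,"y":2.4,"z":0.1,"turn":-0.004}
    - {"fingers":0.4,"x":0,"y":2.6,"z":0.1,"turn":-0.004}
    - {"fingers":0.4,"x":0,"y":2.8,"z":0.1,"turn":-0.004}
    - {"fingers":0.4,"x":0,"y":2.9,"z":0.1,"turn":-0.004}
    - {"fingers":0.4,"x":0,"y":3.0,"z":0.1,"turn":-0.004}
    - {"fingers":0.4,"x":0,"y":3.0,"z":0.1,"turn":-0.004}

```text
time_s: 55.15
tool_pos: [533.3, 11.0, 7.8]
orientation: [-2.074, -2.358, 0.002]
wrist_force: [-9.0, -1.8, 14.0]
gripper_width: 0.3
```

servo_tool:
  series:
    - {"fingers":0.4,"x":0,"y":0.1,"z":0,"turn":0}
    - {"fingers":0.4,"x":0,"y":0.2,"z":0,"turn":0}
    - {"fingers":0.4,"x":0,"y":0.2,"z":0,"turn":0}

```text
time_s: 55.45
tool_pos: [533.3, 11.0, 7.8]
orientation: [-2.073, -2.356, 0.007]
wrist_force: [-19.9, -4.1, 26.1]
gripper_width: 0.299
```

servo_tool:
  series:
    - {"fingers":0.4,"x":0,"y":-1.5,"z":0,"turn":0}
    - {"fingers":0.4,"x":0,"y":-3,"z":0,"turn":0}
    - {"fingers":0.4,"x":0,"y":-3,"z":-4,"turn":0}
    - {"fingers":0.4,"x":0,"y":-4,"z":-9,"turn":0}
    - {"fingers":0.4,"x":0,"y":-5,"z":-14,"turn":0.1}
    - {"fingers":0.2,"x":0,"y":-5,"z":-19,"turn":0.25}
    - {"fingers":0,"x":0,"y":-5,"z":-24,"turn":0.4}
    - {"fingers":0,"x":0,"y":-5,"z":-27,"turn":0.55}
    - {"fingers":0,"x":0,"y":-5,"z":-27,"turn":0.7}
    - {"fingers":0,"x":0,"y":-5,"z":-27,"turn":0.85}

```text
time_s: 56.45
tool_pos: [487.2, 4.9, 278.7]
orientation: [2.866, 1.285, 0.003]
wrist_force: [-0.4, 0.1, -0.3]
gripper_width: 0.498
```

servo_tool:
  series:
    - {"fingers":0,"x":0,"y":0,"z":0,"turn":0.15}
    - {"fingers":0,"x":0,"y":0,"z":0,"turn":0.3}
    - {"fingers":0,"x":0,"y":0,"z":0,"turn":0.45}
    - {"fingers":0,"x":0,"y":0,"z":0,"turn":0.6}
    - {"fingers":0,"x":0,"y":0,"z":0,"turn":0.72}
    - {"fingers":0,"x":0,"y":0,"z":0,"turn":0.72}

```text
time_s: 57.05
tool_pos: [486.7, 5.0, 277.6]
orientation: [-3.135, -0.2, -0.0]
wrist_force: [0.1, 0.1, 0.0]
gripper_width: 0.499
```

```bash
python3 - <<'E'
from h import *
to(tw(-60,113,270),TT)
p,d=snap('side','19'); crop(p,210,165,290,225,10,'pics/s19.png')
E
```

```text
shift cm [  4.77 -11.35   0.76] turn 0.001 cur yaw 0.127 j6 1.29 tcp [486.7   5.  277.6] tilt [ 0.  0. -1.] F [0.1 0.1 0. ] w 0.499 t 57.05
```

View pics/s19.png

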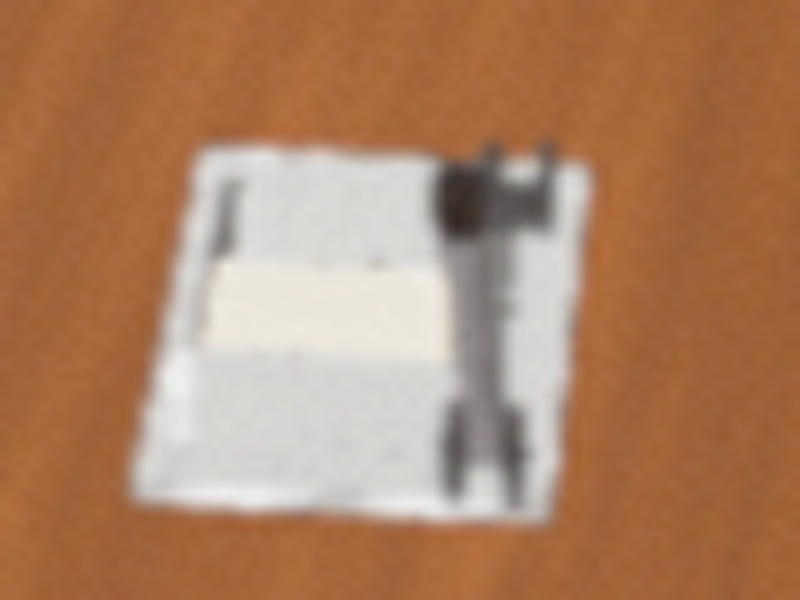

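The pile is unchanged and tidy. Now the bar: pinch its grip in the open position.

servo_tool:
  series:
    - {"fingers":0,"x":2,"y":-4,"z":0,"turn":0}
    - {"fingers":0,"x":4.7,"y":-8,"z":0,"turn":0}
    - {"fingers":0,"x":4.7,"y":-11.3,"z":0,"turn":0}
    - {"fingers":0,"x":4.7,"y":-11.3,"z":2,"turn":0}
    - {"fingers":0,"x":4.7,"y":-11.3,"z":4,"turn":0}
    - {"fingers":0,"x":4.7,"y":-11.3,"z":4,"turn":0}
    - {"fingers":0,"x":4.7,"y":-11.3,"z":4,"turn":0}

```text
time_s: 57.8
tool_pos: [518.5, 123.0, 238.0]
orientation: [3.135, 0.206, -0.0]
wrist_force: [0.2, -0.2, 0.1]
gripper_width: 0.497
```

```bash
python3 - <<'E'
from h import *
to(tw(-60,113,188),TT);print(wt(ctrl.get_obs()['tool_pos']))
E
```

```text
shift cm [ 0.11 -0.05  5.  ] turn 0.005 cur yaw 0.131 j6 1.52 tcp [518.5 123.  238. ] tilt [-0. -0. -1.] F [ 0.2 -0.2  0.1] w 0.497 t 57.8
[-61.12769634 112.5362483  238.00450473]
```

servo_tool:
  series:
    - {"fingers":0,"x":0.1,"y":0,"z":2,"turn":0.005}
    - {"fingers":0,"x":0.1,"y":0,"z":4,"turn":0.005}
    - {"fingers":0,"x":0.1,"y":0,"z":5,"turn":0.005}
    - {"fingers":0,"x":0.1,"y":0,"z":5,"turn":0.005}
    - {"fingers":0.5,"x":0.1,"y":0,"z":5,"turn":0.005}
    - {"fingers":1,"x":0.1,"y":0,"z":5,"turn":0.005}
    - {"fingers":1,"x":0.1,"y":0,"z":5,"turn":0.005}
    - {"fingers":1,"x":0.1,"y":0,"z":5,"turn":0.005}

```text
time_s: 58.6
tool_pos: [520.2, 123.2, 188.8]
orientation: [3.136, 0.195, 0.003]
wrist_force: [0.2, 0.1, 4.3]
gripper_width: 0.174
```

```bash
python3 - <<'E'
from h import *
to([550.4,-115.6,16.2],TT);print(wt(ctrl.get_obs()['tool_pos']))
for a in np.arange(1.8,-.01,-.1): print(round(a,2),'y %.1f z %.1f'%(18.3*(np.cos(a)-np.cos(1.9)),18.3*(np.sin(1.9)-np.sin(a))))
E
```

```text
shift cm [1.000e-02 2.406e+01 1.726e+01] turn -0.002 cur yaw 0.124 j6 1.53 tcp [520.2 123.2 188.8] tilt [ 0.002  0.    -1.   ] F [0.2 0.1 4.3] w 0.174 t 58.6
[-59.47871251 112.52984239 188.78900796]
1.8 y 1.8 z -0.5
1.7 y 3.6 z -0.8
1.6 y 5.4 z -1.0
1.5 y 7.2 z -0.9
1.4 y 9.0 z -0.7
1.3 y 10.8 z -0.3
1.2 y 12.5 z 0.3
1.1 y 14.2 z 1.0
1.0 y 15.8 z 1.9
0.9 y 17.3 z 3.0
0.8 y 18.7 z 4.2
0.7 y 19.9 z 5.5
0.6 y 21.0 z 7.0
0.5 y 22.0 z 8.5
0.4 y 22.8 z 10.2
0.3 y 23.4 z 11.9
0.2 y 23.9 z 13.7
0.1 y 24.1 z 15.5
-0.0 y 24.2 z 17.3
```

servo_tool:
  series:
    - {"fingers":1,"x":0,"y":1.8,"z":-0.5,"turn":0}
    - {"fingers":1,"x":0,"y":3.6,"z":-0.8,"turn":0}
    - {"fingers":1,"x":0,"y":5.4,"z":-1.0,"turn":0}
    - {"fingers":1,"x":0,"y":7.2,"z":-0.9,"turn":0}
    - {"fingers":1,"x":0,"y":9.0,"z":-0.7,"turn":0}
    - {"fingers":1,"x":0,"y":10.8,"z":-0.3,"turn":0}
    - {"fingers":1,"x":0,"y":12.5,"z":0.3,"turn":0}
    - {"fingers":1,"x":0,"y":14.2,"z":1.0,"turn":0}
    - {"fingers":1,"x":0,"y":15.8,"z":1.9,"turn":0}
    - {"fingers":1,"x":0,"y":17.3,"z":3.0,"turn":0}

```text
time_s: 59.6
tool_pos: [542.0, -49.9, 158.2]
orientation: [3.134, 0.194, 0.004]
wrist_force: [3.9, -0.9, 4.7]
gripper_width: 0.174
```

```bash
python3 - <<'E'
from h import *
to([550.4,-115.6,16.2],TT);print(wt(ctrl.get_obs()['tool_pos']))
p,d=snap('side','20'); crop(p,190,130,290,205,8,'pics/s20.png')
E
```

```text
shift cm [-0.02  6.6  14.21] turn -0.002 cur yaw 0.124 j6 1.21 tcp [542.  -49.9 158.2] tilt [ 0.003 -0.001 -1.   ] F [ 3.9 -0.9  4.7] w 0.174 t 59.6
[-59.50863608 -61.93228468 158.23925416]
```

View pics/s20.png

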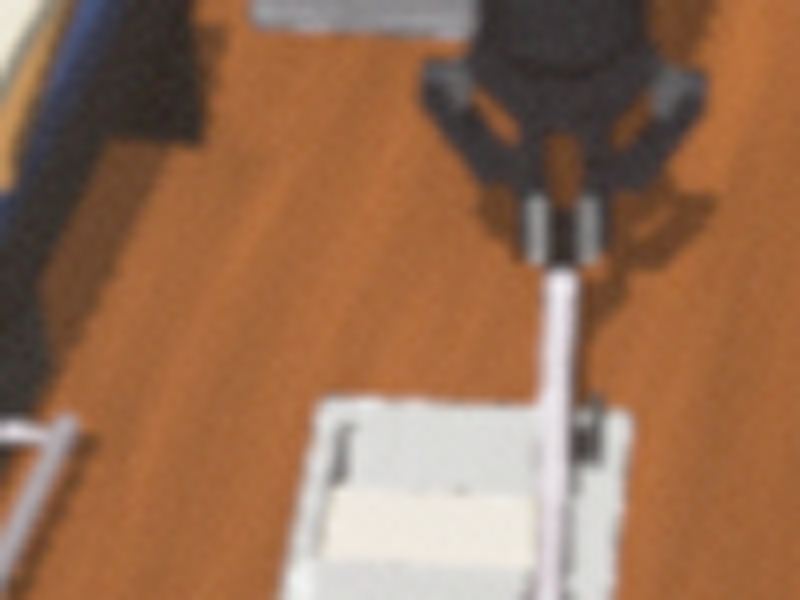

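The bar follows, and the pile is untouched. Down to the catch: I'll make the remaining steps relative to here.

servo_tool:
  series:
    - {"fingers":1,"x":0,"y":1.4,"z":1.2,"turn":0}
    - {"fingers":1,"x":0,"y":2.6,"z":2.5,"turn":0}
    - {"fingers":1,"x":0,"y":3.7,"z":4.0,"turn":0}
    - {"fingers":1,"x":0,"y":4.7,"z":5.5,"turn":0}
    - {"fingers":1,"x":0,"y":5.5,"z":7.2,"turn":0}
    - {"fingers":1,"x":0,"y":6.1,"z":8.9,"turn":0}
    - {"fingers":1,"x":0,"y":6.5,"z":10.7,"turn":0}
    - {"fingers":1,"x":0,"y":6.7,"z":12.5,"turn":0}
    - {"fingers":1,"x":0,"y":6.7,"z":13.5,"turn":0}
    - {"fingers":1,"x":0,"y":6.7,"z":14.0,"turn":0}

```text
time_s: 60.65
tool_pos: [550.5, -116.3, 17.2]
orientation: [3.134, 0.193, 0.003]
wrist_force: [0.7, 7.3, 4.4]
gripper_width: 0.173
```

```bash
python3 - <<'E'
from h import *
to([550.4,-115.6,16.2],TT);print(wt(ctrl.get_obs()['tool_pos']))
E
```

```text
shift cm [-0.   -0.07  0.1 ] turn -0.003 cur yaw 0.123 j6 1.09 tcp [ 550.5 -116.3   17.2] tilt [ 0.002 -0.001 -1.   ] F [0.7 7.3 4.4] w 0.173 t 60.65
[ -59.4646568  -128.80185889   17.24890629]
```

servo_tool:
  series:
    - {"fingers":1,"x":0,"y":0,"z":0.1,"turn":0}
    - {"fingers":1,"x":0,"y":0,"z":0.1,"turn":0}
    - {"fingers":0.5,"x":0,"y":0,"z":0.1,"turn":0}
    - {"fingers":-0.1,"x":0,"y":0,"z":0.1,"turn":0}
    - {"fingers":-0.1,"x":0,"y":0,"z":0.1,"turn":0}
    - {"fingers":-0.1,"x":0,"y":0,"z":0.1,"turn":0}
    - {"fingers":-0.1,"x":0,"y":0,"z":-2,"turn":0}
    - {"fingers":-0.1,"x":0,"y":0,"z":-5,"turn":0}
    - {"fingers":-0.1,"x":0,"y":0,"z":-9,"turn":0}
    - {"fingers":-0.1,"x":0,"y":3,"z":-13,"turn":0}

```text
time_s: 61.65
tool_pos: [552.1, -142.7, 149.0]
orientation: [-3.134, -0.199, 0.002]
wrist_force: [1.5, -1.0, -0.5]
gripper_width: 0.551
```

servo_tool:
  series:
    - {"fingers":-0.1,"x":0,"y":3,"z":0,"turn":0}
    - {"fingers":-0.1,"x":-2,"y":7,"z":0,"turn":0}
    - {"fingers":-0.1,"x":-5,"y":11,"z":0,"turn":0}
    - {"fingers":-0.1,"x":-8,"y":15,"z":0,"turn":0}
    - {"fingers":-0.1,"x":-11,"y":19,"z":0,"turn":0}
    - {"fingers":-0.1,"x":-14,"y":21,"z":0,"turn":0}
    - {"fingers":-0.1,"x":-14,"y":21,"z":0,"turn":0}

```text
time_s: 62.35
tool_pos: [437.2, -373.2, 147.4]
orientation: [3.136, 0.188, -0.001]
wrist_force: [1.1, 0.8, -0.0]
gripper_width: 0.55
```

```bash
python3 - <<'E'
from h import *
p,d=snap('side','21'); crop(p,210,165,290,225,10,'pics/s21.png')
p,d=snap('top','21'); crop(p,230,145,320,212,8,'pics/t21.png'); cv2.imwrite('pics/t21f.png',p)
print(ctrl.get_obs()['tool_pos'])
E
```

```text
[ 439.50342487 -370.79904919  147.48895534]
```

View pics/s21.png

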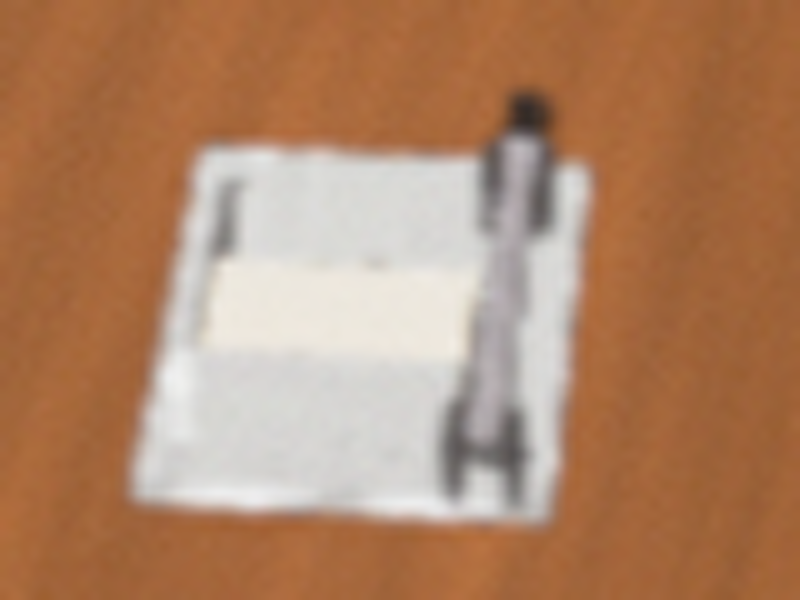

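View pics/t21.png

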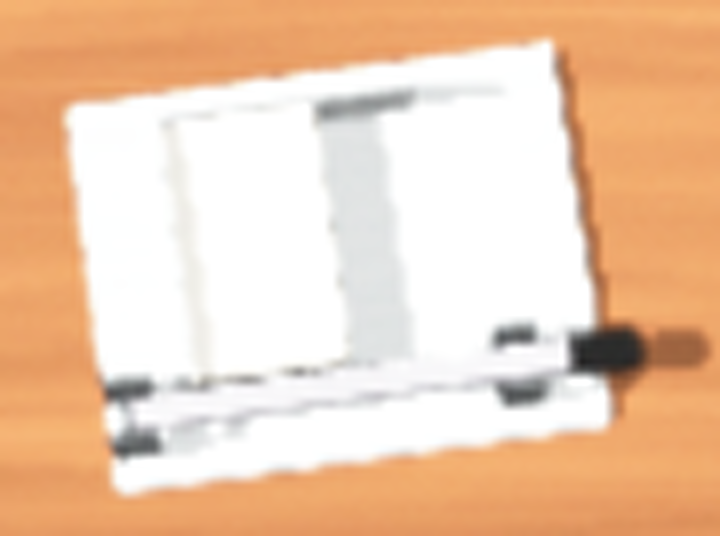

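View pics/t21f.png

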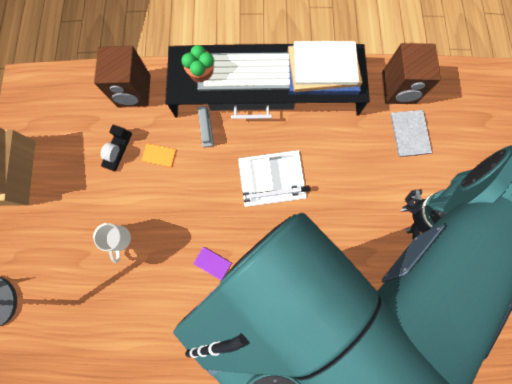

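```bash
python3 - <<'E'
from h import *
p,d=load('side','21'); cv2.imwrite('pics/s21f.png',cv2.resize(p,None,fx=1.5,fy=1.5))
E
```

```text
(no output)
```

View pics/s21f.png

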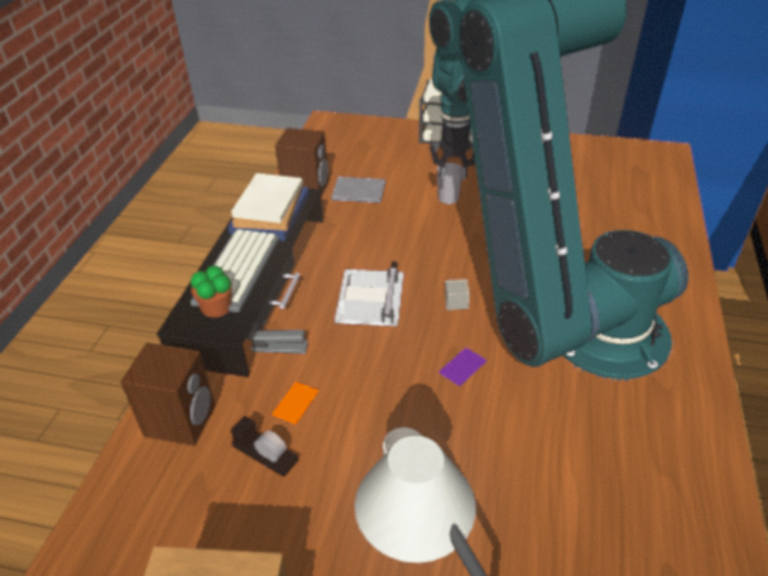

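In the full side view, the stapler (280,342), mug (400,445), pen cup (450,183) and paperweight (457,294) stand where they began. No plates remain on the desk, and the bar lies in its catch. Handing in.

```bash
python3 - <<'E'
from station import ctrl
print(ctrl.job_done(), ctrl.get_obs()['time_s'])
E
```

```text
the job is handed in; nothing more can be done
the job is handed in; nothing more can be done
```

The job is done and handed in at about 62 s. I swung the bar open and piled all five 100 x 60 mm plates lengthwise in the tray. I then tapped the pile twice against each fence, guided the bar back down into its catch and let go.

- **Flush pile:** both taps on each side stopped hard at the same place, within 0.1 mm, at 19–29 N. In the camera view, the one pile corner I compared in both directions was within about 0.5 pixel (1–2 mm) of its predicted flush position. The pictures could not show finer misalignment of the lower plates.
- **Bar and objects:** in the last pictures the bar lies in the fork as at the start. The stapler, mug, pen cup and paperweight look unmoved by eye, and the robot is clear of everything.
- **Not used:** I left the orange and purple look-alikes alone. I also left a grey slab that measured about 152 x 115 mm, too large to be a sample plate. I saw no sixth plate.
- **Disagreement:** during the last push toward the back fence there was also about 26 N of upward force, probably the fingertips dragging on the tray floor. No effect on the pile was visible.

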